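# Make up the ward order from the chute dispenser and the strays

### The job

Take the white basin by its grip tab, hold it under the dispenser's chute and lift the gate by pushing its two side ears up with the basin's rims, so that all the packs waiting in the chute slide into the basin while you hold it up; then stand the basin on the middle of the black mat. Also sort the strays on the bench: the boxed packs go into the basin with the others, the bottles go into the cream bin. Leave the jar, the pen cup and the brown carton alone.

Things in the scene. Friction and masses are not known exactly. Their poses are not given: they have to be found in the camera images.
- dispenser: fixed gravity dispenser: a steel chute, 54 mm wide inside with 50 mm side walls, 30 degrees steep, 270 mm long, holding 2 or 3 packs behind a gate. Origin on the bench straight below the middle of the outlet lip; x points horizontally up the chute (packs slide towards -x), z up. Lip 245 mm above the bench. Its legs stand at x = 100 mm and more: the space under the outlet is free.
- gate (a joint): upright sliding gate in front of the lip (dispenser x = -9 mm). 0 = shut, grows in m as it is lifted straight up, 0.075 = top stop; packs pass from about 0.050. 150 g, falls shut by itself.
- gate_ears (a point): midpoint between the gate's two flat ears, level with their undersides; moves with the gate. The ears hang low on arms either side of the outlet and stick out sideways, from 45 to 123 mm to each side of this point (dispenser y), 22 mm wide along x; undersides 115 mm above the bench when shut. To be pushed up by the two side rims of a basin held below.
- basin: loose open white basin, 160 (x) x 190 (y) x 75 mm tall outside, 5 mm walls and floor, 300 g, origin under the centre of its floor, z up. An upright grip tab stands at the middle of its -x wall: 14 mm thick (x), 70 mm wide (y), centred at x = -83 mm, its top 126 mm above the underside (51 mm above the rim). At the start the tab is on the side away from the dispenser.
- mat: fixed square black rubber mat, 200 x 200 x 3 mm, origin under its centre
- bin: fixed open cream bin for bottles, 130 (x) x 200 (y) x 60 mm tall outside, 4 mm walls and floor, origin under the centre of its floor
- pack1: medicine pack: white cardboard box 70 x 46 x 36 mm with a blue band round one end, 60 g, origin at its centre, x along the 70 mm, y along the 46 mm. Starts in the chute, long side along it.
- pack2: medicine pack: white cardboard box 70 x 46 x 36 mm with a blue band round one end, 60 g, origin at its centre, x along the 70 mm, y along the 46 mm. Starts in the chute, long side along it.
- pack3: medicine pack: white cardboard box 70 x 46 x 36 mm with a blue band round one end, 60 g, origin at its centre, x along the 70 mm, y along the 46 mm. Starts in the chute, long side along it. May be absent.
- pack4: medicine pack: white cardboard box 70 x 46 x 36 mm with a blue band round one end, 60 g, origin at its centre, x along the 70 mm, y along the 46 mm. A stray, starts lying on the bench. May be absent.
- pack5: medicine pack: white cardboard box 70 x 46 x 36 mm with a blue band round one end, 60 g, origin at its centre, x along the 70 mm, y along the 46 mm. A stray, starts lying on the bench. May be absent.
- bottle1: square plastic medicine bottle: body 44 x 44 mm and 62 mm tall, round neck and 34 mm screw cap on top, 85 mm tall in all, 80 g; origin on its axis 42.5 mm above its underside, z towards the cap. Starts standing on the bench. May be absent.
- bottle2: square plastic medicine bottle: body 44 x 44 mm and 62 mm tall, round neck and 34 mm screw cap on top, 85 mm tall in all, 80 g; origin on its axis 42.5 mm above its underside, z towards the cap. Starts standing on the bench. May be absent.
- bottle3: square plastic medicine bottle: body 44 x 44 mm and 62 mm tall, round neck and 34 mm screw cap on top, 85 mm tall in all, 80 g; origin on its axis 42.5 mm above its underside, z towards the cap. Starts standing on the bench. May be absent.
- jar: bystander: amber jar, 70 mm across, 120 mm tall, origin under its centre
- pen_cup: bystander: steel cup, 72 mm across, 100 mm tall, origin under its centre
- carton: bystander: brown cardboard carton, 100 x 140 x 110 mm, origin under its centre
Mind the look-alikes: they are no part of the job. What is shaped like the bottle1 but purple is not meant.

How it is judged:
By the outcome, as a careful person would: the job done as asked, in the order asked, and still so for the second after the job is handed in, with the robot touching nothing.
Of pack3, pack4, pack5, bottle1, bottle2, bottle3 only 5 to 6 are there at a start; the rules pass over those that are not, and their reading is None.
At some moment in a run one of pack4, pack5, bottle1, bottle2, bottle3 may be knocked a few centimetres aside while the robot is not near it.
It also fails if it takes over 208 s, if anything falls off the work surface, if the arm or the gripper's body presses on something with over 40 N, if the wrist force passes 120 N, or if a joint passes its speed limit or range.

### The arm

A 6-joint arm with a two-finger parallel gripper is mounted at the origin on the work surface. World frame = base frame: x ahead of the robot, y to its left, z up, the work surface at z = 0. Lengths are in mm, angles in rad, forces in N, time in s.
With the tool pointing down it reaches from about 350 to 875 mm from the base axis. Payload 4.2 kg.
Tool frame: the origin (TCP) lies at the very end of the fingers, on their centre line; the grasp point (between the pads) lies 19 mm behind it; z points along the fingers, y is the line along which they close (so a half turn about z gives the same grasp; the last joint's range is limited). The gripper opens to 85 mm and grips with 20 to 120 N. Pads are 22 mm wide; open, the fingers measure 114 mm over their backs; the gripper's body (76 mm by 85 mm) begins 54 mm behind the grasp point. The pads swing forward as they close: fully open they stand 13 mm farther back than shut.
Start: joints at [-0.928, 0.385, 0.008, 0, -1.194, -0.259], TCP at [234.043, -579.503, 231.312] pointing down, gripper open.
Joint ranges: [-3.14, 3.14], [-1.21, 2.06], [-1.07, 1.41], [-3.16, 2.05], [-2.99, -0.16], [-3.1, 3.1]. Speed limits (rad/s): [2.79, 2.79, 3.14, 3.14, 3.14, 3.14].

### API

Orientations are given as a unit quaternion [x, y, z, w].
In Python, from bench import monitor, get_image, camera_info, job_done gives the robot as it stands.
- The arm moves only by the tool send_rows, never from a script. Its argument "series" is a list of rows, each a list of 3 entries, a list of its own where there are three numbers: the shift along the tool's x, y, z in mm, then the turn, a rotation vector about the tool's x, y, z in rad, then the finger opening in mm, from 0 to 85.4. A call has 1 to 8 rows; each row shifts and turns the commanded pose from where the row before left it, along the tool's axes as they then stand; what a row does not reach is not made up. A row lasts 1/10 s, in which the tool goes at most 50 mm and 8.59 degrees, less where a joint would pass 70% of its speed; a pose out of reach is approached as far as the arm can. A call with a gripper value outside its range is refused whole. The fingers move at their own pace and stop on an object; the grip force is fixed at half the most. Time passes only in rows, so rows that do not move let the fingers close. It gives the time, the measured TCP pose, the force, the opening and the grip force at its end, in the units of the state.
- monitor.read_state(): the state, without advancing time (a new reading comes with each control period).
- get_image(name): name is "scene" or "top" or "wrist"; returns the picture (480x640x3 uint8, red, green, blue); there is no depth.
- camera_info(name): a dict with "intrinsics" (3x3 intrinsics, pixels), "R" (3x3) and "t" (3): a world point X has camera coordinates R X + t. Camera axes: x right, y down, z forward; pixel columns grow to the right and rows downward; lengths in mm; the calibration is good to about 2 mm. A picture is of the moment at which its call begins: read the wrist's pose just before it. camera_info takes no time and is no camera call; for the wrist camera it gives the pose at the moment of the call.
- job_done(): hands the job in; it is judged then, once.
The state is a dict: "clock": time; "joints": joint angles; "joint_vel": joint speeds; "joint_efforts": joint torques, N m; "position": TCP position; "ee_rot": TCP orientation; "contact_force": force on the tool from outside, world axes, zero at the start; "wrist_torque": the same for the moment, N m; "gripper_width": finger opening in mm; "grasp_force": force on a finger pad.
Only numpy, scipy, OpenCV 4.12 (cv2) and the standard library are available. Lean on these libraries where they do the work, as an engineer would, in place of code of your own. Each camera call takes 0.05 s, during which the arm holds its last target. There are 200 camera calls.

## Working session

There is one attempt and no reset: what is moved stays moved. The work goes in short steps, Python scripts to look and compute and a tool call to move; the robot and the scene stay as the last step left them, time stands still between calls to the robot, and variables do not carry over. Pictures are saved under pics/ and viewed, at most 14 in all, crops included, and the job is handed in when it is done.

Besides the shell and the picture viewer there is one more tool, called after "Emit:" in YAML: its name, and indented under it one key for each argument. send_rows: Moves the arm, as the interface text tells. Its arguments: {"type":"object","properties":{"series":{"type":"array"}},"required":["series"]}

```bash
ls; mkdir -p pics; python3 - <<'E'
from bench import monitor,get_image,camera_info
import cv2
print(monitor.read_state())
for n in ("scene","top"):
    cv2.imwrite(f"pics/{n}0.png",get_image(n)[:,:,::-1])
    print(n,camera_info(n))
print(camera_info("wrist"))
E
```

```text
pics
{'clock': 0.0, 'joints': array([-9.28395636e-01,  3.85567025e-01,  6.62849249e-03, -5.34988125e-04,
       -1.19397805e+00, -2.58605566e-01]), 'joint_vel': array([-0.00102732,  0.00031214,  0.00139303, -0.00089465,  0.00042058,
        0.0023479 ]), 'joint_efforts': array([ 1.13143960e-03, -3.92290413e+01,  1.88405871e+01,  4.18619290e+00,
       -4.59891802e-03,  3.94524392e-06]), 'position': array([ 233.83989636, -578.97998009,  230.2109564 ]), 'ee_rot': array([-1.90624974e-01,  9.81662332e-01,  1.06260942e-03, -2.37781508e-04]), 'contact_force': array([ 1.06619504, -0.16133651, -0.11166266]), 'wrist_torque': array([-0.00735647, -0.00155751,  0.0122114 ]), 'grasp_force': 0.0, 'gripper_width': 85.22024942538421}
scene {'intrinsics': array([[532.38880149,   0.        , 313.42757662],
       [  0.        , 532.38880149, 240.60934676],
       [  0.        ,   0.        ,   1.        ]]), 'R': array([[-4.18301792e-01,  9.08307960e-01, -5.10362583e-04],
       [ 4.89130600e-01,  2.24785105e-01, -8.42747241e-01],
       [-7.65359305e-01, -3.52772316e-01, -5.38309230e-01]]), 't': array([ 216.65912155, -121.37140769, 1797.35523196])}
top {'intrinsics': array([[537.98909394,   0.        , 309.01050341],
       [  0.        , 537.98909394, 237.75426455],
       [  0.        ,   0.        ,   1.        ]]), 'R': array([[-0.01837975, -0.99981595, -0.00550088],
       [-0.99568141,  0.01880393, -0.09091169],
       [ 0.0909984 ,  0.00380619, -0.99584377]]), 't': array([  60.92199235,  595.25884063, 1365.67449187])}
{'intrinsics': array([[392.78292555,   0.        , 323.51947312],
       [  0.        , 392.78292555, 239.56229713],
       [  0.        ,   0.        ,   1.        ]]), 'R': array([[-0.37454859,  0.9272041 ,  0.00243067],
       [ 0.88032634,  0.35478662,  0.31488409],
       [ 0.29109945,  0.12007918, -0.94912702]]), 't': array([624.49332166, -40.92308776, 381.23478047])}
```

View pics/scene0.png

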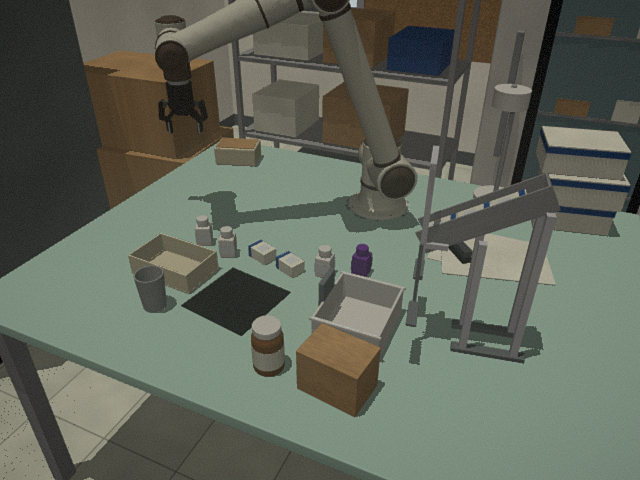

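View pics/top0.png

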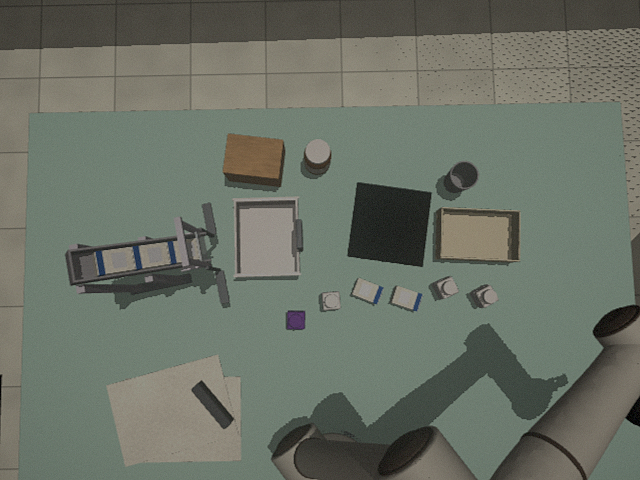

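The images show the dispenser on the left (+y) with its outlet toward −y and the basin with its tab facing the robot's right. There are two stray packs, three white bottles and a purple decoy. I'll zoom in for measuring.

```bash
python3 - <<'E'
import cv2
im=cv2.imread("pics/top0.png")
cv2.imwrite("pics/c1.png",cv2.resize(im[170:320,60:320],None,fx=3,fy=3,interpolation=cv2.INTER_CUBIC))
cv2.imwrite("pics/c2.png",cv2.resize(im[160:340,280:530],None,fx=3.2,fy=3.2,interpolation=cv2.INTER_CUBIC))
E
```

```text
(no output)
```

View pics/c1.png

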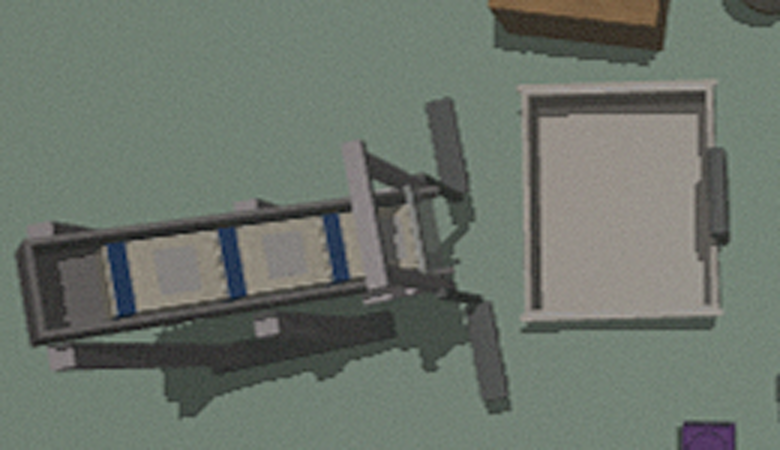

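View pics/c2.png

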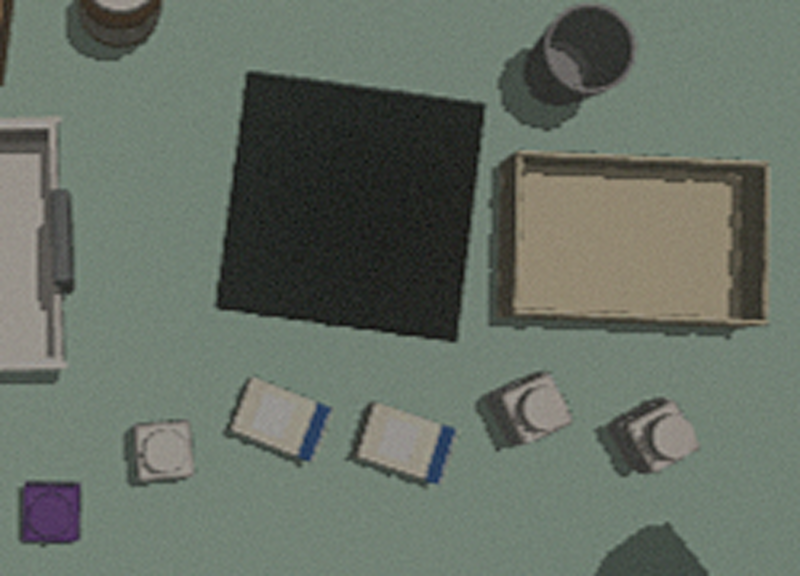

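Crops: ears' outer ends are at c1 (439,99) and (499,410), and the basin rim corners are (517,86), (718,80), (722,320), (524,325). All three chute packs, two stray packs and three bottles are present. Now I'll turn these into positions.

```bash
cat > h.py <<'E'
import numpy as np, cv2
from bench import monitor,get_image,camera_info
from scipy.spatial.transform import Rotation as Ro
def px2w(cam,uv,z):
    c=camera_info(cam) if isinstance(cam,str) else cam
    K,R,t=c["intrinsics"],c["R"],c["t"]
    uv=np.atleast_2d(uv).astype(float)
    d=np.c_[uv,np.ones(len(uv))]@np.linalg.inv(K).T@R
    o=-R.T@t
    return (o+d*((z-o[2])/d[:,2])[:,None])[:,:2]
def w2px(cam,X):
    c=camera_info(cam) if isinstance(cam,str) else cam
    p=np.atleast_2d(X)@c["R"].T+c["t"]
    p=p@c["intrinsics"].T
    return p[:,:2]/p[:,2:]
E
python3 - <<'E'
from h import *
np.set_printoptions(precision=1,suppress=True)
c1=lambda p:np.array(p)/3+[60,170]-.33
c2=lambda p:np.array(p)/3.2+[280,160]-.33
def show(n,p,z):
    w=px2w("top",p,z); e=np.roll(w,-1,0)-w
    print(n,w.tolist() if 0 else np.round(w,1).tolist(),"c",w.mean(0),"len",np.linalg.norm(e,axis=1),"ang",np.degrees(np.arctan2(e[:,1],e[:,0])))
show("ears",c1([(439,99),(499,410)]),120)
show("basin",c1([(517,86),(718,80),(722,320),(524,325)]),75)
show("tab",c1([(708,148),(726,148),(730,242),(712,242)]),126)
show("mat",c2([(247,72),(485,103),(457,341),(217,308)]),3)
show("bin",c2([(517,150),(769,162),(767,325),(513,318)]),60)
show("pA",c2([(252,377),(330,405),(305,465),(228,433)]),36)
show("pB",c2([(372,403),(455,428),(437,484),(355,458)]),36)
show("caps",c2([(164,452),(543,409),(674,440)]),85)
show("b1",c2([(137,423),(190,419),(193,478),(138,484)]),62)
show("lip/chute walls end",c1([(415,185),(430,290)]),295)
E
```

```text
ears [[678.3, 298.5], [427.0, 250.9]] c [552.6 274.7] len [255.8 255.8] ang [-169.3   10.7]
basin [[695.3, 241.8], [697.1, 72.9], [496.1, 73.0], [495.0, 237.0]] c [595.9 156.2] len [168.9 201.  164.1 200.3] ang [-89.4 180.   90.4   1.4]
tab [[633.3, 80.8], [633.0, 66.3], [557.2, 64.4], [557.5, 78.8]] c [595.3  72.6] len [14.5 75.8 14.4 75.8] ang [ -91.1 -178.6   88.9    1.5]
mat [[744.5, -80.0], [714.6, -276.4], [518.0, -245.8], [548.7, -50.2]] c [ 631.4 -163.1] len [198.7 198.9 198.  198. ] ang [-98.6 171.2  81.1  -8.7]
bin [[666.5, -287.3], [653.1, -486.2], [524.1, -477.7], [533.3, -278.7]] c [ 594.2 -382.5] len [199.3 129.3 199.1 133.5] ang [-93.9 176.2  87.3  -3.7]
pA [[491.2, -74.5], [467.8, -136.1], [420.7, -114.7], [447.1, -54.3]] c [456.7 -94.9] len [65.8 51.7 66.  48.5] ang [-110.8  155.7   66.4  -24.7]
pB [[468.8, -169.5], [447.8, -234.8], [403.9, -218.9], [425.5, -154.6]] c [ 436.5 -194.5] len [68.6 46.7 67.9 45.8] ang [-107.8  160.1   71.4  -19. ]
caps [[434.3, -1.3], [461.8, -292.9], [436.3, -392.2]] c [ 444.2 -228.8] len [292.9 102.5 390.9] ang [ -84.6 -104.4   90.3]
b1 [[456.6, 18.5], [459.0, -23.0], [413.2, -24.2], [409.3, 18.7]] c [434.5  -2.5] len [41.5 45.8 43.1 47.3] ang [ -86.8 -178.4   95.1   -0.2]
lip/chute walls end [[589.7, 281.0], [516.3, 270.5]] c [553.  275.8] len [74.2 74.2] ang [-171.9    8.1]
```

```bash
python3 - <<'E'
from h import *
im=cv2.imread("pics/top0.png").copy()
hsv=cv2.cvtColor(im,cv2.COLOR_BGR2HSV)
ci=camera_info("top")
def prof(z,pts):
    for a,b in pts:pass
# overlay hypotheses
def box(cx,cy,yaw,dx,dy,z,col):
    c,s=np.cos(yaw),np.sin(yaw)
    P=[(cx+c*x-s*y,cy+s*x+c*y,z) for x,y in((dx,dy),(dx,-dy),(-dx,-dy),(-dx,dy))]
    uv=w2px(ci,np.array(P)); return uv,col
big=cv2.resize(im[170:320,60:320],None,fx=3,fy=3,interpolation=cv2.INTER_NEAREST)
L=[box(595.9,156.2,np.radians(90.7),80,95,75,(0,0,255)),box(595.3,72.6,np.radians(90.7),7,35,126,(0,255,0))]
ya=np.radians(100.7);d=np.array([np.cos(ya),np.sin(ya)]);n=np.array([-d[1],d[0]]);g=np.array([552.6,274.7])
for sg in(1,-1):
    e=g+sg*84*n; L.append(box(*e,ya,11,39,120,(0,0,255)))
for uv,col in L:
    cv2.polylines(big,[np.round((uv+.5-[60,170])*3).astype(int)],True,col,1)
cv2.imwrite("pics/ov1.png",big)
E
```

```text
(no output)
```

View pics/ov1.png

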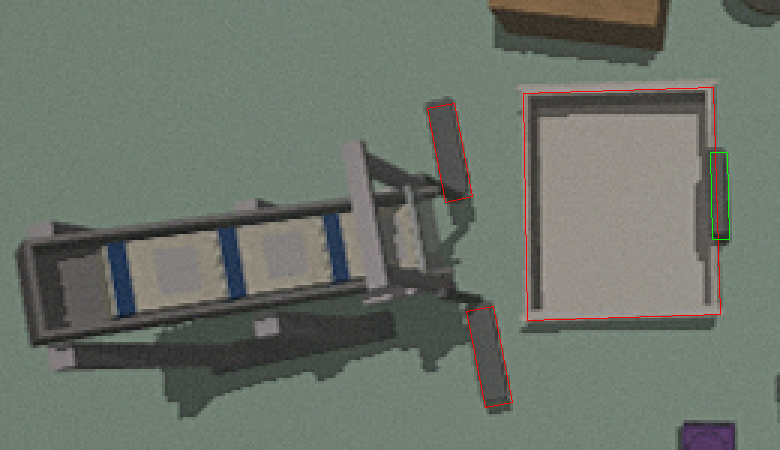

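The overlay agrees with the basin and ears to about 2 mm. Next I'll work out the move to hover over the tab.

```bash
cat >> h.py <<'E'
def go(pos=None,yaw=None,n=None):
    """deltas (tool axes) for: turn first to level + tool-y at yaw deg (mod 180), then shift to pos"""
    s=monitor.read_state(); R0=Ro.from_quat(s["ee_rot"]); p=np.array(s["position"])
    y=R0.as_matrix()[:,1]; cur=np.degrees(np.arctan2(y[1],y[0]))
    if yaw is None: yaw=cur
    d=(yaw-cur+90)%180-90; a=np.radians(cur+d)
    Y=np.array([np.cos(a),np.sin(a),0]);Z=np.array([0,0,-1.]);X=np.cross(Y,Z)
    R1=Ro.from_matrix(np.c_[X,Y,Z])
    print("t",round(s["clock"],2),"at",p.round(1),"yaw",round(cur,1),"j",np.round(s["joints"],2),"w",round(s["gripper_width"],1),"gf",round(s["grasp_force"],1),"F",np.round(s["contact_force"],1))
    print(" turn",(R0.inv()*R1).as_rotvec().round(3))
    if pos is not None: print(" shift",R1.inv().apply(np.array(pos)-p).round(1))
E
python3 - <<'E'
from h import *
go((595.5,73.5,230),90.7)
E
```

```text
t 0.1 at [ 233.8 -579.   230.3] yaw 112.0 j [-0.93  0.39  0.01 -0.   -1.19 -0.26] w 85.6 gf 0.0 F [ 0.  -0.3  0.2]
 turn [ 0.002 -0.     0.371]
 shift [-3.696e+02  6.481e+02  3.000e-01]
```

Emit:
send_rows:
  series:
    - [[0, 0, 0], [0, 0, 0.124], 85]
    - [[0, 0, 0], [0, 0, 0.124], 85]
    - [[0, 0, 0], [0, 0, 0.123], 85]
    - [[-23.1, 40.5, 0], [0, 0, 0], 85]
    - [[-23.1, 40.5, 0], [0, 0, 0], 85]
    - [[-23.1, 40.5, 0], [0, 0, 0], 85]
    - [[-23.1, 40.5, 0], [0, 0, 0], 85]
    - [[-23.1, 40.5, 0], [0, 0, 0], 85]

```text
clock: 0.9
position: [347.2, -373.7, 231.0]
ee_rot: [-0.006, 1.0, 0.0, -0.0]
contact_force: [1.0, -0.5, 0.1]
gripper_width: 85.0
grasp_force: 0.0
```

Emit:
send_rows:
  series:
    - [[-23.1, 40.5, 0], [0, 0, 0], 85]
    - [[-23.1, 40.5, 0], [0, 0, 0], 85]
    - [[-23.1, 40.5, 0], [0, 0, 0], 85]
    - [[-23.1, 40.5, 0], [0, 0, 0], 85]
    - [[-23.1, 40.5, 0], [0, 0, 0], 85]
    - [[-23.1, 40.5, 0], [0, 0, 0], 85]
    - [[-23.1, 40.5, 0], [0, 0, 0], 85]
    - [[-23.1, 40.5, 0], [0, 0, 0], 85]

```text
clock: 1.7
position: [527.9, -47.3, 231.1]
ee_rot: [-0.007, 1.0, 0.0, -0.0]
contact_force: [0.8, 0.1, 0.1]
gripper_width: 84.7
grasp_force: 0.0
```

Emit:
send_rows:
  series:
    - [[-23.1, 40.5, 0], [0, 0, 0], 85]
    - [[-23.1, 40.5, 0], [0, 0, 0], 85]
    - [[-23.1, 40.5, 0], [0, 0, 0], 85]
    - [[0, 0, 0], [0, 0, 0], 85]
    - [[0, 0, 0], [0, 0, 0], 85]

```text
clock: 2.2
position: [595.1, 74.2, 230.1]
ee_rot: [-0.007, 1.0, -0.0, -0.001]
contact_force: [-0.6, -0.9, 0.2]
gripper_width: 84.9
grasp_force: 0.0
```

```bash
python3 - <<'E'
from h import *
go((595.5,73.5,230),90.7)
ci=camera_info("wrist"); im=get_image("wrist")[:,:,::-1].copy()
np.save("pics/w1.npy",im)
L=[]
def box(cx,cy,yaw,dx,dy,z,col):
    c,s=np.cos(yaw),np.sin(yaw)
    P=[(cx+c*x-s*y,cy+s*x+c*y,z) for x,y in((dx,dy),(dx,-dy),(-dx,-dy),(-dx,dy))]
    cv2.polylines(im,[np.round(w2px(ci,np.array(P))).astype(int)],True,col,1)
box(595.9,157,np.radians(90.7),80,95,75,(0,0,255));box(595.3,73.5,np.radians(90.7),7,35,126,(0,255,0))
cv2.imwrite("pics/w1.png",im)
E
```

```text
t 2.2 at [595.1  74.2 230.1] yaw 90.8 j [ 0.39  0.34 -0.06 -0.   -1.17 -1.95] w 84.9 gf 0.0 F [-0.6 -0.9  0.2]
 turn [-0.001 -0.002  0.002]
 shift [-0.4 -0.7  0.1]
```

View pics/w1.png

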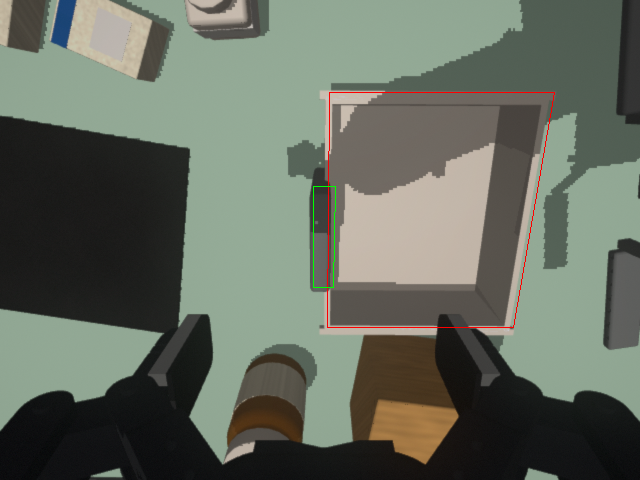

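The wrist view shows the basin rim at (320–555, 92–330) and the tab at (311–329, 170–291), so the tab is centred near world (595.5, 72). I'll descend and grip.

Emit:
send_rows:
  series:
    - [[0, -1.1, 37], [0, 0, 0], 85]
    - [[0, -1.1, 37], [0, 0, 0], 85]
    - [[0, 0, 37], [0, 0, 0], 85]
    - [[0, 0, 38], [0, 0, 0], 85]
    - [[0, 0, 0], [0, 0, 0], 60]
    - [[0, 0, 0], [0, 0, 0], 40]
    - [[0, 0, 0], [0, 0, 0], 20]
    - [[0, 0, 0], [0, 0, 0], 5]

```text
clock: 3.05
position: [596.7, 71.2, 84.9]
ee_rot: [-0.006, 1.0, 0.001, 0.002]
contact_force: [1.3, 0.8, -0.1]
gripper_width: 27.6
grasp_force: 0.0
```

Emit:
send_rows:
  series:
    - [[0, 0, 0], [0, 0, 0], 5]
    - [[0, 0, 0], [0, 0, 0], 5]
    - [[0, 0, 0], [0, 0, 0], 5]
    - [[0, 0, 0], [0, 0, 0], 5]
    - [[0, 0, 0], [0, 0, 0], 5]
    - [[0, 0, 0], [0, 0, 0], 5]
    - [[0, 0, 0], [0, 0, 0], 5]
    - [[0, 0, 0], [0, 0, 0], 5]

```text
clock: 3.85
position: [596.4, 71.3, 84.4]
ee_rot: [-0.007, 1.0, 0.0, 0.002]
contact_force: [-1.3, 0.7, 6.4]
gripper_width: 13.5
grasp_force: 59.8
```

Emit:
send_rows:
  series:
    - [[0, 0, -5], [0, 0, 0], 5]
    - [[0, 0, -5], [0, 0, 0], 5]
    - [[0, 0, -5], [0, 0, 0], 5]
    - [[0, 0, 0], [0, 0, 0], 5]
    - [[0, 0, 0], [0, 0, 0], 5]
    - [[0, 0, 0], [0, 0, 0], 5]

```text
clock: 4.45
position: [595.1, 70.9, 97.0]
ee_rot: [-0.006, 1.0, -0.0, -0.0]
contact_force: [-0.4, 0.1, -1.9]
gripper_width: 13.4
grasp_force: 58.5
```

```bash
python3 - <<'E'
from h import *
go()
im=get_image("top")[:,:,::-1].copy()
a=cv2.resize(im[170:290,130:330],None,fx=2.5,fy=2.5)
im2=get_image("scene")[:,:,::-1]
b=cv2.resize(im2[220:370,260:460],None,fx=2.5,fy=2.5)[:300]
cv2.imwrite("pics/l1.png",np.vstack([a[:300],cv2.resize(im2[220:340,260:460],None,fx=2.5,fy=2.5)]))
E
```

```text
t 4.45 at [595.1  70.9  97. ] yaw 90.7 j [ 0.39  0.47 -0.23 -0.   -0.88 -1.95] w 13.4 gf 58.5 F [-0.4  0.1 -1.9]
 turn [-0.    -0.001 -0.   ]
```

View pics/l1.png

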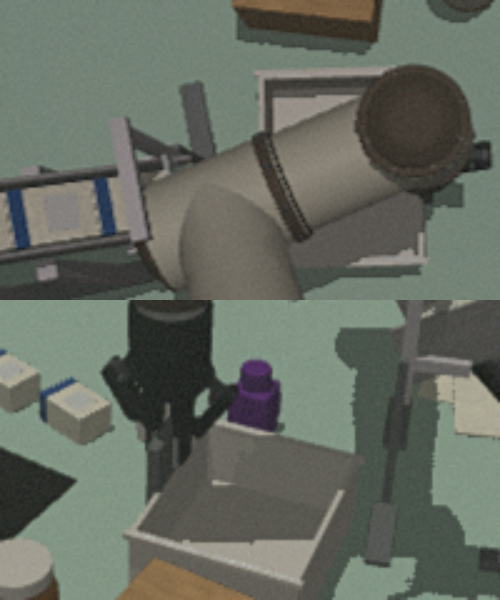

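The basin is held level (width 13.4). The arm's lateral wrist link reaches toward the gate, so I'll check its height against the gate frame.

```bash
python3 - <<'E'
from h import *
for z in (231,350,400,450,500,550): print(z,w2px("scene",(234,-579,z)).round())
ya=np.radians(100.7);d=np.array([np.cos(ya),np.sin(ya)]);n=np.array([-d[1],d[0]]);g=np.array([552.6,274.7])
for sg in(1,-1):
  for z in (115,250,300,400,450,500): print(sg*40,z,w2px("scene",(*(g+sg*40*n),z)).round(), w2px("top",(*(g+sg*40*n),z)).round())
E
python3 - <<'E'
import cv2,numpy as np
im=cv2.imread("pics/scene0.png")
a=cv2.resize(im[140:340,390:570],None,fx=2.9,fy=2.9,interpolation=cv2.INTER_CUBIC)
cv2.imwrite("pics/g1.png",a)
E
```

```text
231 [[186. 137.]]
350 [[181. 100.]]
400 [[178.  84.]]
450 [[176.  67.]]
500 [[174.  49.]]
550 [[171.  31.]]
40 115 [[418. 280.]] [[219. 270.]]
40 250 [[424. 231.]] [[209. 268.]]
40 300 [[427. 211.]] [[204. 268.]]
40 400 [[432. 169.]] [[194. 266.]]
40 450 [[435. 146.]] [[187. 265.]]
40 500 [[438. 122.]] [[181. 263.]]
-40 115 [[415. 301.]] [[213. 238.]]
-40 250 [[421. 251.]] [[202. 232.]]
-40 300 [[424. 230.]] [[197. 230.]]
-40 400 [[430. 186.]] [[186. 225.]]
-40 450 [[433. 162.]] [[179. 221.]]
-40 500 [[436. 137.]] [[172. 218.]]
```

View pics/g1.png

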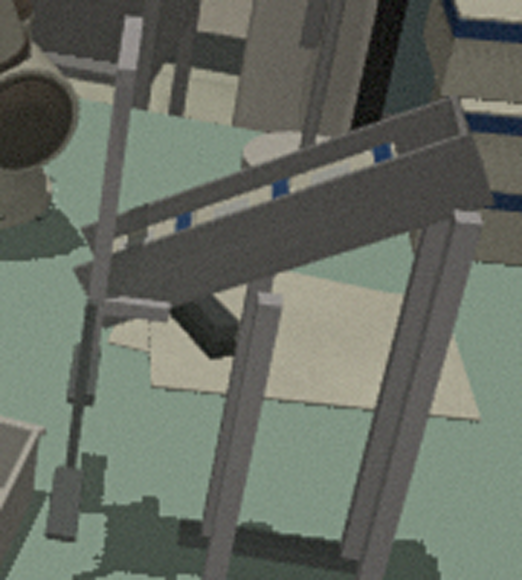

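```bash
python3 - <<'E'
from h import *
for z in (300,365,420,600,700,800): print(z,"elbow",px2w("top",(214,264),z).round(),"wrist",px2w("top",(296,218),z).round(),"ring",px2w("top",(241,245),z).round())
s=monitor.read_state();print(s["joints"].round(4),s["position"].round(1))
cv2.imwrite("pics/s2.png",get_image("scene")[0:400,150:640,::-1])
E
```

```text
300 elbow [[520. 247.]] wrist [[613.  75.]] ring [[559. 190.]]
365 elbow [[517. 235.]] wrist [[605.  73.]] ring [[554. 182.]]
420 elbow [[515. 225.]] wrist [[598.  72.]] ring [[549. 175.]]
600 elbow [[507. 192.]] wrist [[575.  67.]] ring [[535. 151.]]
700 elbow [[502. 174.]] wrist [[562.  64.]] ring [[527. 138.]]
800 elbow [[498. 156.]] wrist [[549.  61.]] ring [[519. 125.]]
[ 3.8850e-01  4.6670e-01 -2.2930e-01 -1.0000e-04 -8.7560e-01 -1.9464e+00] [595.1  70.9  96.9]
```

View pics/s2.png

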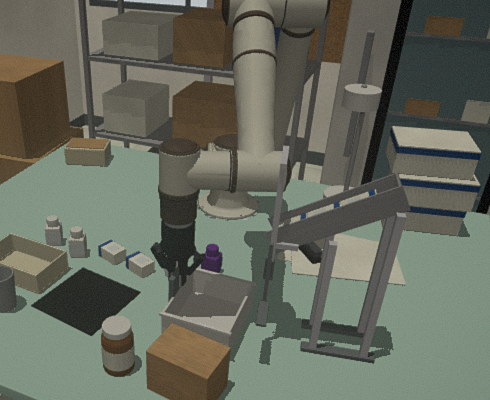

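The lateral wrist link sits about 270 mm above the TCP and would hit the gate frame. I'll set the basin down and regrip the tab with the hand leaning back toward the robot by 30° about the closing axis.

Emit:
send_rows:
  series:
    - [[0, 0, 5], [0, 0, 0], 5]
    - [[0, 0, 5], [0, 0, 0], 5]
    - [[0, 0, 3], [0, 0, 0], 5]
    - [[0, 0, 0], [0, 0, 0], 5]
    - [[0, 0, 0], [0, 0, 0], 50]
    - [[0, 0, 0], [0, 0, 0], 50]
    - [[0, 0, 0], [0, 0, 0], 50]
    - [[0, 0, 0], [0, 0, 0], 50]

```text
clock: 5.4
position: [595.6, 71.0, 84.3]
ee_rot: [-0.006, 1.0, 0.0, 0.0]
contact_force: [0.2, -0.5, -0.3]
gripper_width: 50.1
grasp_force: 0.0
```

Emit:
send_rows:
  series:
    - [[0, 0, -35], [0, 0, 0], 50]
    - [[0, 0, -35], [0, 0, 0], 50]
    - [[0, 0, 0], [0, -0.131, 0], 50]
    - [[0, 0, 0], [0, -0.131, 0], 50]
    - [[0, 0, 0], [0, -0.131, 0], 50]
    - [[0, 0, 0], [0, -0.131, 0], 50]
    - [[0, 0, 0], [0, 0, 0], 50]
    - [[0, 0, 0], [0, 0, 0], 50]

```text
clock: 6.2
position: [609.4, 53.3, 165.6]
ee_rot: [0.003, 0.977, -0.017, 0.215]
contact_force: [-0.1, -0.5, 0.6]
gripper_width: 49.8
grasp_force: 0.0
```

```bash
python3 - <<'E'
s=open("h.py").read()
s=s.replace("def go(pos=None,yaw=None,n=None):","def go(pos=None,yaw=None,tilt=0):").replace("R1=Ro.from_matrix(np.c_[X,Y,Z])","R1=Ro.from_matrix(np.c_[X,Y,Z])*Ro.from_rotvec([0,-np.radians(tilt),0])")
open("h.py","w").write(s)
E
python3 -c "
from h import *
go((605,71,90),90.7,30)"
```

```text
t 6.2 at [609.4  53.3 165.6] yaw 89.3 j [ 0.4   0.24 -0.66  0.62 -0.34 -2.53] w 49.8 gf 0.0 F [-0.1 -0.5  0.6]
 turn [-0.039 -0.091 -0.008]
 shift [41.4 17.7 63.4]
```

The 30° lean runs close to the j5 limit. A smaller lean of 15° should clear the frame if I also grip the tab 20 mm toward the robot side and offset the basin sideways about 22 mm, since the ears span 45–123 mm. I'll re-pose above the tab.

```bash
cat >> h.py <<'E'
def link():
    "centre line of lateral wrist link: wrist end, forearm end (h=290 guess)"
    s=monitor.read_state(); j=s["joints"]; R=Ro.from_quat(s["ee_rot"]).as_matrix()
    w=s["position"]-290*R[:,2]
    lat=Ro.from_euler("z",j[0]).apply(Ro.from_euler("y",j[1]-j[2]).apply(Ro.from_euler("x",j[3]).apply([0,1,0])))
    alt=Ro.from_euler("z",j[0]).apply(Ro.from_euler("y",j[1]-j[2]).apply(Ro.from_euler("x",-j[3]).apply([0,1,0])))
    if abs(alt@R[:,2])<abs(lat@R[:,2]): lat=alt
    print(" link",w.round(),(w+160*lat).round(),"dot",round(lat@R[:,2],3))
E
python3 -c "
from h import *
go((580.5,71,170),90.7,15);link()"
```

```text
t 6.2 at [609.4  53.3 165.6] yaw 89.3 j [ 0.4   0.24 -0.66  0.62 -0.34 -2.53] w 49.8 gf 0.0 F [-0.1 -0.5  0.6]
 turn [-0.038  0.171 -0.013]
 shift [ 26.5  18.  -11.7]
 link [488.  63. 429.] [370. 154. 371.] dot -0.0
```

Emit:
send_rows:
  series:
    - [[0, 0, 0], [-0.019, 0.085, -0.006], 50]
    - [[0, 0, 0], [-0.019, 0.086, -0.007], 50]
    - [[13, 9, -6], [0, 0, 0], 50]
    - [[13.5, 9, -6], [0, 0, 0], 50]
    - [[0, 0, 0], [0, 0, 0], 50]
    - [[0, 0, 0], [0, 0, 0], 50]

```text
clock: 6.8
position: [583.2, 68.9, 170.5]
ee_rot: [-0.003, 0.989, -0.005, 0.145]
contact_force: [-0.8, -0.2, -0.3]
gripper_width: 50.1
grasp_force: 0.0
```

```bash
python3 -c "
from h import *
go((580.5,71,90),90.7,15);link()"
```

```text
t 6.8 at [583.2  68.9 170.5] yaw 90.3 j [ 0.46  0.25 -0.48  0.24 -0.6  -2.2 ] w 50.1 gf 0.0 F [-0.8 -0.2 -0.3]
 turn [-0.013  0.029 -0.004]
 shift [23.4  2.2 77. ]
 link [500.  72. 448.] [409. 200. 420.] dot -0.0
```

Emit:
send_rows:
  series:
    - [[2, 2, 0], [-0.013, 0.029, -0.004], 50]
    - [[7, 0, 26], [0, 0, 0], 50]
    - [[7, 0, 26], [0, 0, 0], 50]
    - [[7, 0, 25], [0, 0, 0], 50]
    - [[0, 0, 0], [0, 0, 0], 50]
    - [[0, 0, 0], [0, 0, 0], 5]
    - [[0, 0, 0], [0, 0, 0], 5]
    - [[0, 0, 0], [0, 0, 0], 5]

```text
clock: 7.6
position: [581.4, 70.2, 91.7]
ee_rot: [-0.006, 0.991, 0.001, 0.132]
contact_force: [0.3, -0.1, 0.7]
gripper_width: 13.2
grasp_force: 59.1
```

Emit:
send_rows:
  series:
    - [[0, 0, 0], [0, 0, 0], 5]
    - [[0, 0, 0], [0, 0, 0], 5]
    - [[0, 0, 0], [0, 0, 0], 5]
    - [[0, 0, 0], [0, 0, 0], 5]
    - [[0, 0, 0], [0, 0, 0], 5]
    - [[0, 0, 0], [0, 0, 0], 5]

```text
clock: 8.2
position: [581.4, 70.1, 91.7]
ee_rot: [-0.006, 0.991, 0.001, 0.132]
contact_force: [-0.8, 0.4, 6.6]
gripper_width: 13.0
grasp_force: 59.8
```

```bash
python3 -c "
from h import *
go((580.5,71,90),90.7,15);link()"
```

```text
t 8.2 at [581.4  70.1  91.7] yaw 90.7 j [ 0.44  0.35 -0.57  0.28 -0.42 -2.24] w 13.0 gf 59.8 F [-0.8  0.4  6.6]
 turn [-0.     0.003  0.   ]
 shift [1.3 0.9 1.4]
 link [505.  69. 372.] [408. 193. 345.] dot -0.0
```

Emit:
send_rows:
  series:
    - [[-1.3, 0, -4.8], [0, 0, 0], 5]
    - [[-1.3, 0, -4.8], [0, 0, 0], 5]
    - [[-1.3, 0, -4.8], [0, 0, 0], 5]
    - [[0, 0, 0], [0, 0, 0], 5]
    - [[0, 0, 0], [0, 0, 0], 5]

```text
clock: 8.7
position: [579.8, 69.4, 104.6]
ee_rot: [-0.006, 0.991, -0.0, 0.13]
contact_force: [0.5, 0.3, -2.8]
gripper_width: 13.1
grasp_force: 58.6
```

```bash
python3 -c "
from h import *
go((546.2,132.7,107),100.7,15);link()"
```

```text
t 8.7 at [579.8  69.4 104.6] yaw 90.7 j [ 0.45  0.34 -0.55  0.25 -0.46 -2.22] w 13.1 gf 58.6 F [ 0.5  0.3 -2.8]
 turn [-0.047 -0.001 -0.168]
 shift [19.9 68.4 -7.8]
 link [505.  69. 385.] [410. 196. 360.] dot -0.0
```

Emit:
send_rows:
  series:
    - [[0, 0, 0], [-0.016, 0, -0.056], 5]
    - [[0, 0, 0], [-0.016, 0, -0.056], 5]
    - [[0, 0, 0], [-0.015, -0.001, -0.056], 5]
    - [[5, 17.1, -2], [0, 0, 0], 5]
    - [[5, 17.1, -2], [0, 0, 0], 5]
    - [[5, 17.1, -2], [0, 0, 0], 5]
    - [[5, 17.1, -2], [0, 0, 0], 5]
    - [[0, 0, 0], [0, 0, 0], 5]

```text
clock: 9.5
position: [545.4, 133.7, 106.9]
ee_rot: [-0.094, 0.987, 0.012, 0.13]
contact_force: [0.2, -0.8, -1.9]
gripper_width: 13.2
grasp_force: 59.1
```

Emit:
send_rows:
  series:
    - [[0, 0, 0], [0, 0, 0], 5]
    - [[0, 0, 0], [0, 0, 0], 5]

```text
clock: 9.7
position: [546.4, 132.3, 107.1]
ee_rot: [-0.092, 0.987, 0.012, 0.13]
contact_force: [-0.6, 0.6, -2.0]
gripper_width: 13.0
grasp_force: 59.1
```

```bash
python3 -c "
from h import *
go((546.2,132.7,107),100.7,15);link()
a=get_image('scene')[150:350,300:560,::-1]; b=get_image('top')[160:310,130:330,::-1]
cv2.imwrite('pics/u1.png',np.hstack([cv2.resize(a,(520,400)),cv2.resize(b,(280,210)).repeat(2,0)[:400][:, :]]) if 0 else np.hstack([cv2.resize(a,(455,350)),cv2.resize(b,(340,255))[:350] if 0 else cv2.copyMakeBorder(cv2.resize(b,(340,255)),0,95,0,0,0)]))"
```

```text
t 9.7 at [546.4 132.3 107.1] yaw 100.6 j [ 0.57  0.3  -0.59  0.23 -0.45 -2.15] w 13.0 gf 59.1 F [-0.6  0.6 -2. ]
 turn [-0.    -0.    -0.001]
 shift [0.1 0.4 0. ]
 link [473. 118. 387.] [365. 234. 364.] dot -0.0
```

View pics/u1.png

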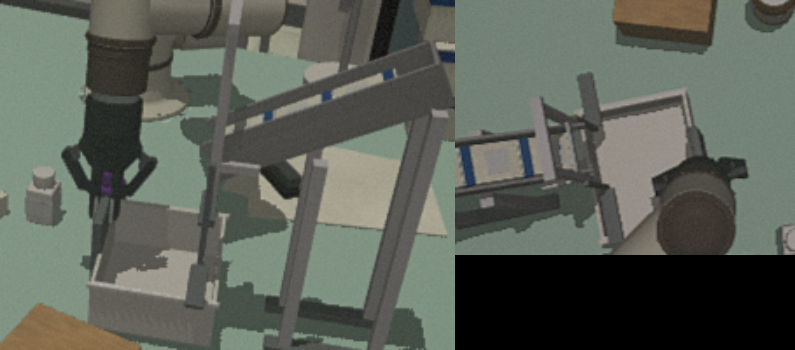

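```bash
python3 - <<'E'
from h import *
im=get_image("top")[:,:,::-1].copy(); ci=camera_info("top")
x0,y0,f=180,180,7
big=cv2.resize(im[y0:y0+85,x0:x0+114],None,fx=f,fy=f,interpolation=cv2.INTER_CUBIC)
def box(c,yaw,dx,dy,z,col):
    cs,s=np.cos(yaw),np.sin(yaw)
    P=np.array([(c[0]+cs*x-s*y,c[1]+s*x+cs*y,z) for x,y in((dx,dy),(dx,-dy),(-dx,-dy),(-dx,dy))])
    cv2.polylines(big,[np.round((w2px(ci,P)+.5-[x0,y0])*f).astype(int)],True,col,1)
ya=np.radians(100.7);d=np.array([np.cos(ya),np.sin(ya)]);n=np.array([-d[1],d[0]]);g=np.array([552.6,274.7])
for sg in(1,-1): box(g+sg*84*n,ya,11,39,119,(0,0,255))
tcp=np.array([546.4,132.3]); C=tcp+83.2*d-14.6*n
box(C,ya,80,95,90,(0,255,0)); print(C)
cv2.imwrite("pics/u2.png",big)
E
```

```text
[545.29868443 216.76411726]
```

View pics/u2.png

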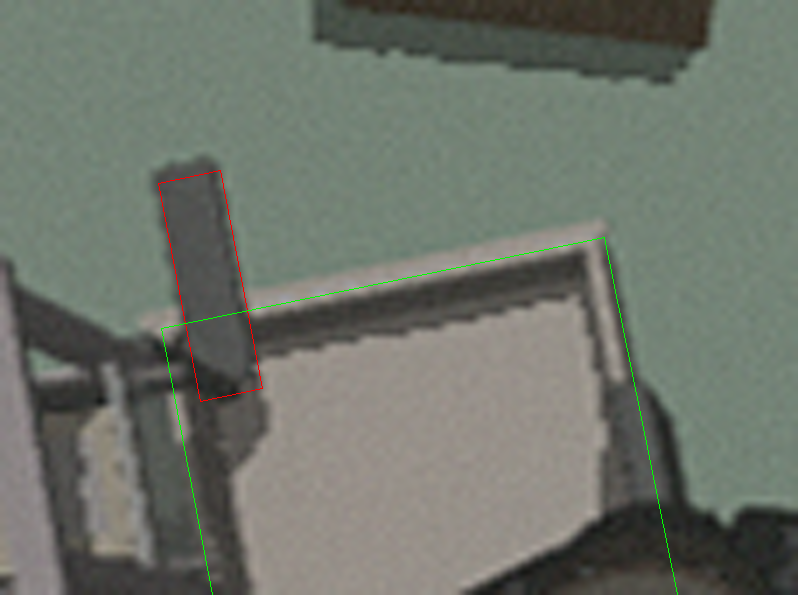

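The overlay confirms the basin rim runs under the ear (the far ear crosses the rim 12–35 mm from the basin's end). Now I'll lift straight up.

Emit:
send_rows:
  series:
    - [[-2, 0, -7.7], [0, 0, 0], 5]
    - [[-2.1, 0, -7.7], [0, 0, 0], 5]
    - [[-2.1, 0, -7.7], [0, 0, 0], 5]
    - [[-2.1, 0, -7.7], [0, 0, 0], 5]
    - [[-2.1, 0, -7.7], [0, 0, 0], 5]
    - [[0, 0, 0], [0, 0, 0], 5]

```text
clock: 10.45
position: [547.0, 133.1, 148.7]
ee_rot: [-0.092, 0.987, 0.013, 0.131]
contact_force: [1.1, 0.4, -3.0]
gripper_width: 13.4
grasp_force: 59.2
```

```bash
python3 -c "
from h import *
go((546.2,132.7,195),100.7,15);link()"
```

```text
t 10.45 at [547.  133.1 148.7] yaw 100.7 j [ 0.58  0.24 -0.53  0.19 -0.56 -2.11] w 13.4 gf 59.2 F [ 1.1  0.4 -3. ]
 turn [ 0.001  0.003 -0.   ]
 shift [-11.2  -0.2 -44.9]
 link [473. 119. 429.] [370. 239. 407.] dot -0.0
```

Emit:
send_rows:
  series:
    - [[-2.1, 0, -7.7], [0, 0, 0], 5]
    - [[-2.1, 0, -7.7], [0, 0, 0], 5]
    - [[-2.1, 0, -7.7], [0, 0, 0], 5]
    - [[-2.1, 0, -7.7], [0, 0, 0], 5]
    - [[-2.1, 0, -7.7], [0, 0, 0], 5]
    - [[-0.8, 0, -3], [0, 0, 0], 5]
    - [[0, 0, 0], [0, 0, 0], 5]
    - [[0, 0, 0], [0, 0, 0], 5]

```text
clock: 11.25
position: [546.4, 132.5, 189.9]
ee_rot: [-0.092, 0.987, 0.012, 0.13]
contact_force: [-0.2, -0.5, -5.8]
gripper_width: 13.0
grasp_force: 62.8
```

Emit:
send_rows:
  series:
    - [[0, 0, 0], [0, 0, 0], 5]
    - [[0, 0, 0], [0, 0, 0], 5]
    - [[0, 0, 0], [0, 0, 0], 5]
    - [[0, 0, 0], [0, 0, 0], 5]
    - [[0, 0, 0], [0, 0, 0], 5]
    - [[0, 0, 0], [0, 0, 0], 5]
    - [[0, 0, 0], [0, 0, 0], 5]
    - [[0, 0, 0], [0, 0, 0], 5]

```text
clock: 12.05
position: [546.4, 132.8, 190.1]
ee_rot: [-0.092, 0.987, 0.012, 0.13]
contact_force: [-1.0, -0.5, -5.9]
gripper_width: 13.4
grasp_force: 64.7
```

```bash
python3 -c "
from h import *
go((546.2,132.7,195),100.7,15);link()
a=get_image('scene')[130:350,290:570,::-1]; b=get_image('top')[160:310,60:330,::-1]
cv2.imwrite('pics/v1.png',np.vstack([cv2.resize(a,None,fx=1.6,fy=1.6),cv2.resize(b[:145],(448,240))]))"
```

```text
t 12.05 at [546.4 132.8 190.1] yaw 100.7 j [ 0.58  0.19 -0.46  0.16 -0.68 -2.07] w 13.4 gf 64.7 F [-1.  -0.5 -5.9]
 turn [-0.  0. -0.]
 shift [-1.  -0.  -4.8]
 link [473. 119. 470.] [374. 243. 450.] dot -0.0
```

View pics/v1.png

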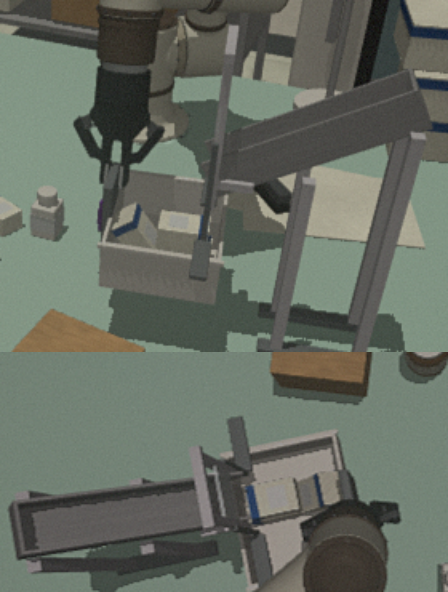

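The picture shows the chute empty and the packs in the basin (pack 1 at (275,500), others at (320,490)). The weight fits basin + gate + 3 packs. I'll lower, back out and raise.

Emit:
send_rows:
  series:
    - [[0, 0, 0], [0, 0, 0], 5]
    - [[2.1, 0, 7.7], [0, 0, 0], 5]
    - [[2.1, 0, 7.7], [0, 0, 0], 5]
    - [[2.1, 0, 7.7], [0, 0, 0], 5]
    - [[2.1, 0, 7.7], [0, 0, 0], 5]
    - [[2.1, 0, 7.7], [0, 0, 0], 5]
    - [[2.1, 0, 7.7], [0, 0, 0], 5]
    - [[2.1, 0, 7.7], [0, 0, 0], 5]

```text
clock: 12.95
position: [546.4, 132.8, 133.6]
ee_rot: [-0.092, 0.987, 0.012, 0.13]
contact_force: [1.1, 0.7, -5.7]
gripper_width: 12.9
grasp_force: 64.8
```

Emit:
send_rows:
  series:
    - [[2.1, 0, 7.7], [0, 0, 0], 5]
    - [[2.1, 0, 7.7], [0, 0, 0], 5]
    - [[2.1, 0, 7.7], [0, 0, 0], 5]
    - [[0.3, 0, 1], [0, 0, 0], 5]
    - [[0, 0, 0], [0, 0, 0], 5]

```text
clock: 13.45
position: [546.2, 132.6, 109.0]
ee_rot: [-0.092, 0.987, 0.012, 0.13]
contact_force: [0.3, 0.6, -4.4]
gripper_width: 12.7
grasp_force: 65.0
```

```bash
python3 -c "
from h import *
go((546.2,132.7,107),100.7,15)
print(px2w('top',[(463.4,175.3)],100))"
```

```text
t 13.45 at [546.2 132.6 109. ] yaw 100.7 j [ 0.57  0.3  -0.59  0.23 -0.45 -2.15] w 12.7 gf 65.0 F [ 0.3  0.6 -4.4]
 turn [-0. -0. -0.]
 shift [0.5 0.1 1.9]
[[ 737.66766717 -335.48160063]]
```

Emit:
send_rows:
  series:
    - [[0, -15, 0], [0, 0, 0], 5]
    - [[0, -20, 0], [0, 0, 0], 5]
    - [[0, -20, 0], [0, 0, 0], 5]
    - [[0, -25, 0], [0, 0, 0], 5]
    - [[-6.2, 0, -23.2], [0, 0, 0], 5]
    - [[-6.2, 0, -23.2], [0, 0, 0], 5]
    - [[-6.2, 0, -23.2], [0, 0, 0], 5]
    - [[-6.2, 0, -23.2], [0, 0, 0], 5]

```text
clock: 14.25
position: [561.1, 54.0, 207.0]
ee_rot: [-0.092, 0.987, 0.012, 0.131]
contact_force: [-0.2, 0.1, -3.9]
gripper_width: 13.3
grasp_force: 65.0
```

```bash
python3 -c "
from h import *
go((604.4,-243,205),81.3,15)"
```

```text
t 14.25 at [561.1  54.  207. ] yaw 100.7 j [ 0.41  0.18 -0.41  0.09 -0.73 -1.86] w 13.3 gf 65.0 F [-0.2  0.1 -3.9]
 turn [0.088 0.002 0.326]
 shift [ -84.2 -287.    24.6]
```

Emit:
send_rows:
  series:
    - [[0, 0, 0], [0.018, 0, 0.065], 5]
    - [[0, 0, 0], [0.018, 0.001, 0.065], 5]
    - [[0, 0, 0], [0.018, 0, 0.065], 5]
    - [[0, 0, 0], [0.017, 0.001, 0.065], 5]
    - [[0, 0, 0], [0.017, 0, 0.066], 5]
    - [[-4, -13.7, 1.2], [0, 0, 0], 5]
    - [[-7, -23.9, 2], [0, 0, 0], 5]
    - [[-7, -23.9, 2], [0, 0, 0], 5]

```text
clock: 15.05
position: [570.3, -9.8, 205.5]
ee_rot: [0.074, 0.989, -0.01, 0.13]
contact_force: [-0.1, -0.1, -4.6]
gripper_width: 12.8
grasp_force: 65.0
```

Emit:
send_rows:
  series:
    - [[-7, -23.9, 2], [0, 0, 0], 5]
    - [[-7, -23.9, 2], [0, 0, 0], 5]
    - [[-7, -23.9, 2], [0, 0, 0], 5]
    - [[-7, -23.9, 2.1], [0, 0, 0], 5]
    - [[-7, -23.9, 2.1], [0, 0, 0], 5]
    - [[-7, -23.9, 2.1], [0, 0, 0], 5]
    - [[-7, -23.9, 2.1], [0, 0, 0], 5]
    - [[-7, -23.9, 2.1], [0, 0, 0], 5]

```text
clock: 15.85
position: [599.3, -208.4, 204.2]
ee_rot: [0.075, 0.989, -0.01, 0.13]
contact_force: [1.2, -0.4, -4.1]
gripper_width: 13.2
grasp_force: 65.0
```

Emit:
send_rows:
  series:
    - [[-6, -20, 2], [0, 0, 0], 5]
    - [[-4.2, -14.3, 1.2], [0, 0, 0], 5]
    - [[0, 0, 0], [0, 0, 0], 5]
    - [[0, 0, 0], [0, 0, 0], 5]

```text
clock: 16.25
position: [604.3, -243.0, 203.2]
ee_rot: [0.075, 0.989, -0.01, 0.13]
contact_force: [0.4, 0.4, -4.9]
gripper_width: 13.3
grasp_force: 65.0
```

```bash
python3 -c "
from h import *
go((604.4,-243,98),81.3,15)"
```

```text
t 16.25 at [ 604.3 -243.   203.2] yaw 81.3 j [-0.13  0.33 -0.17  0.01 -0.8  -1.6 ] w 13.3 gf 65.0 F [ 0.4  0.4 -4.9]
 turn [-0.001 -0.001 -0.   ]
 shift [ 27.2   0.  101.7]
```

Emit:
send_rows:
  series:
    - [[5.4, 0, 20.3], [0, 0, 0], 5]
    - [[5.4, 0, 20.3], [0, 0, 0], 5]
    - [[5.4, 0, 20.3], [0, 0, 0], 5]
    - [[5.4, 0, 20.3], [0, 0, 0], 5]
    - [[4, 0, 14.5], [0, 0, 0], 5]
    - [[1.6, 0, 6], [0, 0, 0], 5]
    - [[0, 0, 0], [0, 0, 0], 5]
    - [[0, 0, 0], [0, 0, 0], 5]

```text
clock: 17.05
position: [605.3, -242.7, 99.1]
ee_rot: [0.074, 0.989, -0.01, 0.131]
contact_force: [0.6, 0.6, -4.0]
gripper_width: 13.1
grasp_force: 65.0
```

Emit:
send_rows:
  series:
    - [[0.5, 0, 1.9], [0, 0, 0], 5]
    - [[0, 0, 0], [0, 0, 0], 5]

```text
clock: 17.25
position: [604.6, -242.9, 96.6]
ee_rot: [0.075, 0.989, -0.01, 0.13]
contact_force: [-0.2, -1.1, -4.5]
gripper_width: 12.9
grasp_force: 65.0
```

Emit:
send_rows:
  series:
    - [[0.5, 0, 1.9], [0, 0, 0], 5]
    - [[0, 0, 0], [0, 0, 0], 5]

```text
clock: 17.45
position: [604.9, -243.3, 95.3]
ee_rot: [0.075, 0.989, -0.01, 0.131]
contact_force: [-1.8, -0.4, 0.9]
gripper_width: 13.3
grasp_force: 65.8
```

Contact made. I'll open, back up out of the way and look from above.

Emit:
send_rows:
  series:
    - [[0.2, 0, 0.6], [0, 0, 0], 5]
    - [[0, 0, 0], [0, 0, 0], 45]
    - [[0, 0, 0], [0, 0, 0], 45]
    - [[0, 0, 0], [0, 0, 0], 45]
    - [[0, 0, 0], [0, 0, 0], 45]
    - [[-7, 0, -26], [0, 0, 0], 45]
    - [[-8, 0, -30], [0, 0, 0], 45]
    - [[-8, 0, -30], [0, 0, 0], 45]

```text
clock: 18.25
position: [604.4, -242.8, 183.0]
ee_rot: [0.075, 0.989, -0.01, 0.129]
contact_force: [1.2, -0.4, -0.1]
gripper_width: 45.3
grasp_force: 0.0
```

```bash
python3 -c "
from h import *
go((400,-243,330),81.3,0)"
```

```text
t 18.25 at [ 604.4 -242.8  183. ] yaw 81.3 j [-0.13  0.35 -0.2   0.01 -0.76 -1.6 ] w 45.3 gf 0.0 F [ 1.2 -0.4 -0.1]
 turn [-0.001  0.26   0.001]
 shift [ 202.   -31.1 -147. ]
```

Emit:
send_rows:
  series:
    - [[0, 0, -30], [0, 0.13, 0], 85]
    - [[0, 0, 0], [0, 0.13, 0], 85]
    - [[27.5, -33.4, -8], [0, 0, 0], 85]
    - [[27.5, -33.4, -8], [0, 0, 0], 85]
    - [[27.5, -33.4, -8], [0, 0, 0], 85]
    - [[27.5, -33.4, -8], [0, 0, 0], 85]
    - [[27.5, -33.4, -8], [0, 0, 0], 85]
    - [[27.5, -33.4, -8], [0, 0, 0], 85]

```text
clock: 19.05
position: [402.5, -415.9, 255.5]
ee_rot: [0.075, 0.997, -0.001, 0.006]
contact_force: [0.5, -0.5, 0.6]
gripper_width: 85.0
grasp_force: 0.0
```

Emit:
send_rows:
  series:
    - [[27.5, -33.4, -8], [0, 0, 0], 85]
    - [[27.5, -33.4, -8], [0, 0, 0], 85]
    - [[27.5, -33.4, -8], [0, 0, 0], 85]
    - [[27.5, -33.4, -8], [0, 0, 0], 85]
    - [[27.5, -33.4, -8], [0, 0, 0], 85]
    - [[0, 0, 0], [0, 0, 0], 85]

```text
clock: 19.65
position: [238.9, -562.3, 294.6]
ee_rot: [0.078, 0.997, -0.002, 0.006]
contact_force: [0.1, -0.3, 0.0]
gripper_width: 84.9
grasp_force: 0.0
```

```bash
python3 - <<'E'
from h import *
go()
im=get_image("top")[:,:,::-1].copy(); cv2.imwrite("pics/top2.png",im); ci=camera_info("top")
x0,y0,f=310,165,3.5
big=cv2.resize(im[y0:y0+165,x0:x0+225],None,fx=f,fy=f,interpolation=cv2.INTER_CUBIC)
def box(c,yaw,dx,dy,z,col):
    yaw=np.radians(yaw);cs,s=np.cos(yaw),np.sin(yaw)
    P=np.array([(c[0]+cs*x-s*y,c[1]+s*x+cs*y,z) for x,y in((dx,dy),(dx,-dy),(-dx,-dy),(-dx,dy))])
    cv2.polylines(big,[np.round((w2px(ci,P)+.5-[x0,y0])*f).astype(int)],True,col,1)
box((631.4,-163.1),-8.7,100,100,3,(0,0,255)); box((631.4,-163.1),81.3,80,95,78,(0,255,0))
box((456.7,-94.9),-112,35,23,36,(255,0,255)); box((436.5,-194.5),-108.5,35,23,36,(255,0,255))
for c,y in(((434.3,-1.3),0),((461.8,-292.9),-20),((436.3,-392.2),-18)): box(c,y,22,22,62,(0,0,255))
box((594.2,-382.5),-4,65,100,60,(0,0,255))
cv2.imwrite("pics/ov3.png",big)
E
```

```text
t 19.65 at [ 238.9 -562.3  294.6] yaw 81.0 j [-0.91  0.32  0.07 -0.01 -1.31 -0.82] w 84.9 gf 0.0 F [ 0.1 -0.3  0. ]
 turn [-0.003  0.012  0.   ]
```

View pics/ov3.png

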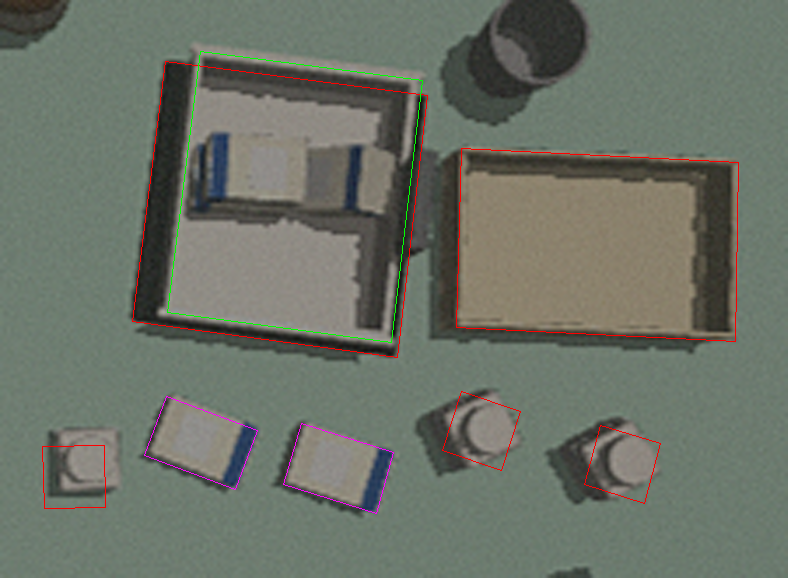

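The basin stands centred on the mat and the stray packs match the model boxes. Bottle 1 has been knocked to about (85,458) in the overlay. Next is pack A; I'll compute the moves.

```bash
python3 - <<'E'
from h import *
o=lambda p:np.array(p)/3.5+[310,165]-.3
print("caps",px2w("top",o([(85,458),(489,429),(632,463)]),85).round(1).tolist())
w=px2w("top",o([(210,208),(300,215),(385,213)]),30); e=np.radians(81.3)
D=w-[631.4,-163.1]; print("packs edge local",np.c_[D@[np.cos(e),np.sin(e)],D@[-np.sin(e),np.cos(e)]].round())
go((456.7,-94.9,120),158)
E
```

```text
caps [[447.3, -9.1], [462.3, -293.1], [436.8, -392.1]]
packs edge local [[ 54.  11.]
 [-12.   8.]
 [-74.  -2.]]
t 19.7 at [ 240.3 -560.8  293.8] yaw 81.1 j [-0.9   0.32  0.07 -0.01 -1.31 -0.82] w 84.9 gf 0.0 F [0.2 0.4 0.5]
 turn [-0.009  0.009 -1.342]
 shift [-513.   -26.1  173.8]
```

Emit:
send_rows:
  series:
    - [[0, 0, 0], [-0.001, 0.001, -0.134], 75]
    - [[0, 0, 0], [-0.001, 0.001, -0.134], 75]
    - [[0, 0, 0], [-0.001, 0.001, -0.134], 75]
    - [[0, 0, 0], [-0.001, 0.001, -0.134], 75]
    - [[0, 0, 0], [-0.001, 0.001, -0.134], 75]
    - [[0, 0, 0], [-0.001, 0.001, -0.134], 75]
    - [[0, 0, 0], [-0.001, 0.001, -0.134], 75]
    - [[0, 0, 0], [-0.001, 0.001, -0.134], 75]

```text
clock: 20.5
position: [243.3, -558.4, 293.4]
ee_rot: [-0.447, 0.894, 0.001, 0.001]
contact_force: [-0.3, -1.1, -0.0]
gripper_width: 74.9
grasp_force: 0.0
```

Emit:
send_rows:
  series:
    - [[0, 0, 0], [-0.001, 0.001, -0.134], 75]
    - [[0, 0, 0], [0, 0, -0.134], 75]
    - [[-42.8, -2.2, 11], [0, 0, 0], 75]
    - [[-42.8, -2.2, 11], [0, 0, 0], 75]
    - [[-42.8, -2.2, 11], [0, 0, 0], 75]
    - [[-42.8, -2.2, 11], [0, 0, 0], 75]
    - [[-42.8, -2.2, 11], [0, 0, 0], 75]
    - [[-42.8, -2.2, 11], [0, 0, 0], 75]

```text
clock: 21.3
position: [351.0, -323.2, 227.6]
ee_rot: [-0.56, 0.828, 0.001, 0.0]
contact_force: [0.8, -0.2, -0.7]
gripper_width: 74.7
grasp_force: 0.0
```

Emit:
send_rows:
  series:
    - [[-42.8, -2.2, 11], [0, 0, 0], 75]
    - [[-42.8, -2.2, 11], [0, 0, 0], 75]
    - [[-42.8, -2.2, 11], [0, 0, 0], 75]
    - [[-42.8, -2.2, 11], [0, 0, 0], 75]
    - [[-42.8, -2.2, 11], [0, 0, 0], 75]
    - [[-42.2, -1.9, 11], [0, 0, 0], 75]
    - [[0, 0, 0], [0, 0, 0], 75]
    - [[0, 0, 0], [0, 0, 0], 75]

```text
clock: 22.1
position: [457.6, -91.1, 161.9]
ee_rot: [-0.561, 0.828, 0.001, -0.0]
contact_force: [-0.6, 0.1, 0.7]
gripper_width: 74.7
grasp_force: 0.0
```

```bash
cat >> h.py <<'E'
def whites(z,zmax=None,n=6):
    "wrist image: blobs of bright low-saturation pixels -> world rects at height z"
    ci=camera_info("wrist"); im=get_image("wrist"); hsv=cv2.cvtColor(im,cv2.COLOR_RGB2HSV)
    m=((hsv[...,1]<60)&(hsv[...,2]>120)).astype(np.uint8)
    m[330:]=0
    m=cv2.morphologyEx(m,cv2.MORPH_OPEN,np.ones((5,5)))
    k,lab,st,ce=cv2.connectedComponentsWithStats(m)
    for i in np.argsort(-st[1:,4])[:n]+1:
        if st[i,4]<400: continue
        c=cv2.findContours((lab==i).astype(np.uint8),0,2)[0][0][:,0]
        (a,b),(w,h),t=cv2.minAreaRect(px2w(ci,c,z).astype(np.float32))
        print("  blob px",ce[i].round(),"world",round(a,1),round(b,1),"size",round(w,1),round(h,1),"ang",round(t,1))
E
python3 -c "
from h import *
go((456.7,-94.9,6),158); whites(36)"
```

```text
t 22.1 at [457.6 -91.1 161.9] yaw 158.3 j [ 0.15  0.19 -0.47 -0.   -0.92 -0.53] w 74.7 gf 0.0 F [-0.6  0.1  0.7]
 turn [0.002 0.001 0.005]
 shift [  3.9  -0.6 155.9]
  blob px [384. 143.] world 429.9 -113.4 size 225.2 444.2 ang 68.4
  blob px [ 19. 285.] world 679.7 -132.2 size 80.0 39.9 ang 53.8
```

Emit:
send_rows:
  series:
    - [[2, 0, 40], [0, 0, 0], 75]
    - [[2, -0.5, 40], [0, 0, 0], 75]
    - [[0, 0, 40], [0, 0, 0], 75]
    - [[0, 0, 34], [0, 0, 0], 75]
    - [[0, 0, 0], [0, 0, 0], 75]
    - [[0, 0, 0], [0, 0, 0], 30]
    - [[0, 0, 0], [0, 0, 0], 30]
    - [[0, 0, 0], [0, 0, 0], 30]

```text
clock: 22.95
position: [458.4, -96.4, 10.7]
ee_rot: [-0.56, 0.828, -0.001, 0.003]
contact_force: [0.5, 0.1, 4.5]
gripper_width: 45.0
grasp_force: 62.7
```

Emit:
send_rows:
  series:
    - [[0, 0, 0], [0, 0, 0], 30]
    - [[0, 0, 0], [0, 0, 0], 30]
    - [[0, 0, 0], [0, 0, 0], 30]
    - [[0, 0, -40], [0, 0, 0], 30]
    - [[0, 0, -40], [0, 0, 0], 30]
    - [[0, 0, -40], [0, 0, 0], 30]
    - [[0, 0, -10], [0, 0, 0], 30]
    - [[0, 0, 0], [0, 0, 0], 30]

```text
clock: 23.75
position: [457.6, -96.4, 140.8]
ee_rot: [-0.56, 0.829, -0.001, 0.003]
contact_force: [-0.2, 0.3, -1.6]
gripper_width: 45.1
grasp_force: 62.0
```

```bash
cat >> h.py <<'E'
e=np.radians(81.3)
def bas(x,y,z): return (631.4+x*np.cos(e)-y*np.sin(e),-163.1+x*np.sin(e)+y*np.cos(e),z)
E
python3 -c "
from h import *
go(bas(-34,51,140),81.3)"
```

```text
t 23.75 at [457.6 -96.4 140.8] yaw 158.1 j [ 0.14  0.21 -0.5  -0.   -0.86 -0.52] w 45.1 gf 62.0 F [-0.2  0.3 -1.6]
 turn [-1.00e-03  7.00e-03  1.34e+00]
 shift [-130.9  -73.6    0.8]
```

Emit:
send_rows:
  series:
    - [[0, 0, 0], [0, 0.001, 0.134], 30]
    - [[0, 0, 0], [0, 0.001, 0.134], 30]
    - [[0, 0, 0], [0, 0.001, 0.134], 30]
    - [[0, 0, 0], [0, 0.001, 0.134], 30]
    - [[0, 0, 0], [0, 0.001, 0.134], 30]
    - [[0, 0, 0], [0, 0.001, 0.134], 30]
    - [[0, 0, 0], [0, 0, 0.134], 30]
    - [[0, 0, 0], [0, 0, 0.134], 30]

```text
clock: 24.55
position: [455.1, -96.6, 136.4]
ee_rot: [-0.055, 0.998, -0.001, -0.004]
contact_force: [0.4, -0.1, -0.7]
gripper_width: 45.3
grasp_force: 61.9
```

Emit:
send_rows:
  series:
    - [[0, 0, 0], [0, 0, 0.134], 30]
    - [[0, 0, 0], [0, 0, 0.134], 30]
    - [[-33, -18, 0], [0, 0, 0], 30]
    - [[-33, -17, 0], [0, 0, 0], 30]
    - [[-33, -17, 0], [0, 0, 0], 30]
    - [[-32, -17, 0], [0, 0, 0], 30]
    - [[0, 0, 0], [0, 0, 0], 30]
    - [[0, 0, 0], [0, 0, 0], 30]

```text
clock: 25.35
position: [574.4, -184.7, 135.2]
ee_rot: [0.076, 0.997, -0.001, -0.005]
contact_force: [-0.1, 0.1, -0.9]
gripper_width: 44.8
grasp_force: 61.9
```

```bash
python3 -c "
from h import *
go(bas(-31,51,62),81.3)"
```

```text
t 25.35 at [ 574.4 -184.7  135.2] yaw 81.2 j [-0.04  0.43 -0.17  0.   -0.97 -1.68] w 44.8 gf 61.9 F [-0.1  0.1 -0.9]
 turn [-0.003 -0.009 -0.001]
 shift [-2.1 -1.  73.2]
```

Lower, release, rise and head toward pack B.

Emit:
send_rows:
  series:
    - [[-2, -1, 37], [-0.003, -0.009, -0.001], 30]
    - [[0, 0, 36], [0, 0, 0], 30]
    - [[0, 0, 0], [0, 0, 0], 30]
    - [[0, 0, 0], [0, 0, 0], 58]
    - [[0, 0, 0], [0, 0, 0], 58]
    - [[0, 0, 0], [0, 0, 0], 58]
    - [[0, 0, -40], [0, 0, 0], 70]
    - [[0, 0, -40], [0, 0, 0], 75]

```text
clock: 26.15
position: [575.5, -185.6, 144.4]
ee_rot: [0.075, 0.997, -0.0, -0.0]
contact_force: [1.3, -0.3, 0.8]
gripper_width: 75.3
grasp_force: 0.0
```

```bash
python3 -c "
from h import *
go((436.5,-194.5,140),161.5)"
```

```text
t 26.15 at [ 575.5 -185.6  144.4] yaw 81.4 j [-0.04  0.42 -0.16  0.   -0.98 -1.68] w 75.3 gf 0.0 F [ 1.3 -0.3  0.8]
 turn [-0.000e+00 -1.000e-03 -1.398e+00]
 shift [ 52.5 129.    4.4]
```

Emit:
send_rows:
  series:
    - [[0, 0, 0], [0, 0, -0.14], 75]
    - [[0, 0, 0], [0, 0, -0.14], 75]
    - [[0, 0, 0], [0, 0, -0.14], 75]
    - [[0, 0, 0], [0, 0, -0.14], 75]
    - [[0, 0, 0], [0, 0, -0.14], 75]
    - [[0, 0, 0], [0, 0, -0.14], 75]
    - [[0, 0, 0], [0, 0, -0.14], 75]
    - [[0, 0, 0], [0, 0, -0.14], 75]

```text
clock: 26.95
position: [576.3, -185.7, 144.7]
ee_rot: [-0.469, 0.883, -0.001, 0.001]
contact_force: [0.4, 0.3, -0.7]
gripper_width: 74.9
grasp_force: 0.0
```

Emit:
send_rows:
  series:
    - [[0, 0, 0], [0, 0, -0.14], 75]
    - [[0, 0, 0], [0, 0, -0.138], 75]
    - [[13, 32, 1], [0, 0, 0], 75]
    - [[13, 32, 1], [0, 0, 0], 75]
    - [[13, 32, 1], [0, 0, 0], 75]
    - [[13.5, 33, 1], [0, 0, 0], 75]
    - [[0, 0, 0], [0, 0, 0], 75]
    - [[0, 0, 0], [0, 0, 0], 75]

```text
clock: 27.75
position: [437.6, -194.8, 140.8]
ee_rot: [-0.584, 0.812, -0.002, 0.002]
contact_force: [1.0, -0.2, 0.4]
gripper_width: 75.1
grasp_force: 0.0
```

```bash
python3 -c "
from h import *
go((436.5,-194.5,7),161.5)
# check pack B top still in place (top cam diff) ; bottle caps
"
```

```text
t 27.75 at [ 437.6 -194.8  140.8] yaw 161.5 j [-0.08  0.23 -0.47  0.   -0.86 -0.25] w 75.1 gf 0.0 F [ 1.  -0.2  0.4]
 turn [-0.006  0.    -0.   ]
 shift [1.000e-01 1.100e+00 1.338e+02]
```

Emit:
send_rows:
  series:
    - [[0, 1, 40], [-0.006, 0, 0], 75]
    - [[0, 0, 40], [0, 0, 0], 75]
    - [[0, 0, 40], [0, 0, 0], 75]
    - [[0, 0, 13], [0, 0, 0], 75]
    - [[0, 0, 0], [0, 0, 0], 75]
    - [[0, 0, 0], [0, 0, 0], 30]
    - [[0, 0, 0], [0, 0, 0], 30]
    - [[0, 0, 0], [0, 0, 0], 30]

```text
clock: 28.55
position: [438.8, -194.5, 8.8]
ee_rot: [-0.584, 0.812, -0.001, 0.001]
contact_force: [-0.6, 0.8, -1.6]
gripper_width: 44.9
grasp_force: 61.5
```

Emit:
send_rows:
  series:
    - [[0, 0, 0], [0, 0, 0], 30]
    - [[0, 0, 0], [0, 0, 0], 30]
    - [[0, 0, 0], [0, 0, 0], 30]
    - [[0, 0, -40], [0, 0, 0], 30]
    - [[0, 0, -40], [0, 0, 0], 30]
    - [[0, 0, -40], [0, 0, 0], 30]
    - [[0, 0, -10], [0, 0, 0], 30]
    - [[0, 0, 0], [0, 0, 0], 30]

```text
clock: 29.35
position: [438.2, -194.5, 139.2]
ee_rot: [-0.584, 0.812, -0.001, 0.002]
contact_force: [-0.5, -0.5, -1.0]
gripper_width: 44.9
grasp_force: 61.7
```

```bash
python3 -c "
from h import *
go(bas(34,51,140),81.3)"
```

```text
t 29.35 at [ 438.2 -194.5  139.2] yaw 161.5 j [-0.08  0.23 -0.47 -0.   -0.86 -0.24] w 44.9 gf 61.7 F [-0.5 -0.5 -1. ]
 turn [-1.000e-03  4.000e-03  1.399e+00]
 shift [-135.2   94.3   -0.8]
```

Emit:
send_rows:
  series:
    - [[0, 0, 0], [0, 0, 0.14], 30]
    - [[0, 0, 0], [0, 0, 0.14], 30]
    - [[0, 0, 0], [0, 0, 0.14], 30]
    - [[0, 0, 0], [0, 0, 0.14], 30]
    - [[0, 0, 0], [0, 0, 0.14], 30]
    - [[0, 0, 0], [0, 0, 0.14], 30]
    - [[0, 0, 0], [0, 0, 0.14], 30]
    - [[0, 0, 0], [0, 0, 0.14], 30]

```text
clock: 30.15
position: [435.8, -194.2, 135.0]
ee_rot: [-0.061, 0.998, 0.001, -0.003]
contact_force: [0.9, 0.3, -0.4]
gripper_width: 45.2
grasp_force: 61.4
```

Emit:
send_rows:
  series:
    - [[0, 0, 0], [0, 0, 0.14], 30]
    - [[0, 0, 0], [0, 0, 0.138], 30]
    - [[-33.8, 23.5, 0], [0, 0, 0], 30]
    - [[-33.8, 23.5, 0], [0, 0, 0], 30]
    - [[-33.8, 23.5, 0], [0, 0, 0], 30]
    - [[-33.8, 23.8, 0], [0, 0, 0], 30]
    - [[0, 0, 0], [0, 0, 0], 30]
    - [[0, 0, 0], [0, 0, 0], 30]

```text
clock: 30.95
position: [584.1, -120.9, 134.2]
ee_rot: [0.075, 0.997, 0.0, -0.003]
contact_force: [-0.3, -0.2, -1.3]
gripper_width: 45.1
grasp_force: 61.6
```

```bash
python3 -c "
from h import *
go(bas(34,51,62),81.3)"
```

```text
t 30.95 at [ 584.1 -120.9  134.2] yaw 81.4 j [ 0.07  0.42 -0.19 -0.   -0.96 -1.79] w 45.1 gf 61.6 F [-0.3 -0.2 -1.3]
 turn [ 0.    -0.007  0.002]
 shift [-2.1 -0.6 72.2]
```

Emit:
send_rows:
  series:
    - [[-2, -0.6, 36], [0, -0.007, 0.002], 30]
    - [[0, 0, 36], [0, 0, 0], 30]
    - [[0, 0, 0], [0, 0, 0], 30]
    - [[0, 0, 0], [0, 0, 0], 56]
    - [[0, 0, 0], [0, 0, 0], 56]
    - [[0, 0, 0], [0, 0, 0], 56]
    - [[0, 0, -45], [0, 0, 0], 70]
    - [[0, 0, -45], [0, 0, 0], 85]

```text
clock: 31.75
position: [585.2, -122.6, 154.9]
ee_rot: [0.076, 0.997, -0.0, 0.001]
contact_force: [1.1, 0.2, -0.9]
gripper_width: 82.1
grasp_force: 0.0
```

```bash
python3 -c "
from h import *
go((447.3,-9.1,170),90)"
```

```text
t 31.75 at [ 585.2 -122.6  154.9] yaw 81.3 j [ 0.06  0.4  -0.17  0.   -1.   -1.79] w 82.1 gf 0.0 F [ 1.1  0.2 -0.9]
 turn [-0.     0.001 -0.153]
 shift [137.9 113.5 -15.1]
```

Emit:
send_rows:
  series:
    - [[0, 0, -30], [0, 0, -0.076], 85]
    - [[0, 0, -15], [0, 0, -0.077], 85]
    - [[34.5, 28.4, 0], [0, 0, 0], 85]
    - [[34.5, 28.4, 0], [0, 0, 0], 85]
    - [[34.5, 28.4, 0], [0, 0, 0], 85]
    - [[34.5, 28.3, 0], [0, 0, 0], 85]
    - [[0, 0, 0], [0, 0, 0], 85]
    - [[0, 0, 0], [0, 0, 0], 85]

```text
clock: 32.55
position: [447.9, -8.6, 200.1]
ee_rot: [-0.001, 1.0, 0.0, 0.004]
contact_force: [0.2, 0.1, -0.4]
gripper_width: 84.9
grasp_force: 0.0
```

```bash
python3 - <<'E'
from h import *
go((447.3,-9.1,25),90)
ci=camera_info("wrist"); im=get_image("wrist"); np.save("pics/b1.npy",im)
hsv=cv2.cvtColor(im,cv2.COLOR_RGB2HSV)
c=w2px(ci,(447.3,-9.1,85))[0]; print("cap px",c)
x,y=c.astype(int); 
for dx in range(-80,81,8): print(dx,im[np.clip(y,0,479),np.clip(x+dx,0,639)],end=" ")
E
```

```text
t 32.55 at [447.9  -8.6 200.1] yaw 90.1 j [ 0.35  0.1  -0.46  0.   -1.   -1.92] w 84.9 gf 0.0 F [ 0.2  0.1 -0.4]
 turn [0.    0.007 0.003]
 shift [  0.6  -0.5 175.1]
cap px [323.52303024 231.15431463]
-80 [127 146 129] -72 [128 148 129] -64 [127 147 129] -56 [128 147 129] -48 [128 147 129] -40 [127 147 129] -32 [166 156 145] -24 [171 162 150] -16 [172 161 151] -8 [170 160 149] 0 [171 160 149] 8 [169 158 146] 16 [160 151 140] 24 [126 147 128] 32 [128 146 129] 40 [128 146 129] 48 [128 148 130] 56 [127 147 129] 64 [126 146 128] 72 [128 148 129] 80 [127 147 128]
```

```bash
cat >> h.py <<'E'
def blob(im,ci,seed,z,tag):
    im=cv2.GaussianBlur(im,(3,3),0).astype(int)
    m=((im[...,0]>im[...,1]+3)&(im.sum(2)>200)).astype(np.uint8)
    m=cv2.morphologyEx(m,cv2.MORPH_OPEN,np.ones((3,3)))
    k,lab,st,ce=cv2.connectedComponentsWithStats(m)
    l=lab[int(seed[1]),int(seed[0])]
    if not l: print("no blob at",seed); return
    c=cv2.findContours((lab==l).astype(np.uint8),0,2)[0][0][:,0]
    r=cv2.minAreaRect(px2w(ci,c,z).astype(np.float32))
    print(tag,"px box",st[l],"rect c",np.round(r[0],1),"size",np.round(r[1],1),"ang",round(r[2],1))
E
python3 - <<'E'
from h import *
im=np.load("pics/b1.npy"); ci=camera_info("wrist")
print("cam",(-ci["R"].T@ci["t"]).round())
c=w2px(ci,(447.3,-9.1,85))[0]
for z in(62,85):blob(im,ci,c,z,z)
for q in ((447.3,-9.1,0),(447.3,-9.1,62)): print(w2px(ci,q).round())
E
```

```text
cam [367. -10. 342.]
62 px box [ 286  190   57   63 3074] rect c [448.  -16.4] size [48.  41.3] ang 1.0
85 px box [ 286  190   57   63 3074] rect c [441.4 -15.8] size [44.  37.9] ang 1.0
[[324. 202.]]
[[324. 221.]]
```

Emit:
send_rows:
  series:
    - [[0.6, -6, 45], [0, 0.007, 0.003], 85]
    - [[0, 0, 45], [0, 0, 0], 85]
    - [[0, 0, 45], [0, 0, 0], 85]
    - [[0, 0, 40], [0, 0, 0], 85]
    - [[0, 0, 0], [0, 0, 0], 85]
    - [[0, 0, 0], [0, 0, 0], 30]
    - [[0, 0, 0], [0, 0, 0], 30]
    - [[0, 0, 0], [0, 0, 0], 30]

```text
clock: 33.4
position: [449.8, -14.7, 26.5]
ee_rot: [0.001, 1.0, 0.001, 0.002]
contact_force: [-6.2, 5.1, 34.9]
gripper_width: 43.7
grasp_force: 37.3
```

Emit:
send_rows:
  series:
    - [[0, 0, 0], [0, 0, 0], 30]
    - [[0, 0, 0], [0, 0, 0], 30]
    - [[0, 0, 0], [0, 0, 0], 30]
    - [[0, 0, -40], [0, 0, 0], 30]
    - [[0, 0, -40], [0, 0, 0], 30]
    - [[0, 0, -40], [0, 0, 0], 30]
    - [[0, 0, -30], [0, 0, 0], 30]
    - [[0, 0, 0], [0, 0, 0], 30]

```text
clock: 34.2
position: [450.9, -14.2, 180.0]
ee_rot: [0.001, 1.0, 0.001, 0.006]
contact_force: [0.3, 0.5, -0.6]
gripper_width: 43.7
grasp_force: 61.2
```

```bash
python3 -c "
from h import *
c,s=np.cos(np.radians(-4)),np.sin(np.radians(-4))
for y in(-60,0,60): print((594.2-s*y,-382.5+c*y))
go((590.0,-442.4,170),176)"
```

```text
(np.float64(590.0146115753525), np.float64(-442.35384301558946))
(np.float64(594.2), np.float64(-382.5))
(np.float64(598.3853884246475), np.float64(-322.64615698441054))
t 34.2 at [450.9 -14.2 180. ] yaw 89.9 j [ 0.33  0.13 -0.48  0.   -0.94 -1.9 ] w 43.7 gf 61.2 F [ 0.3  0.5 -0.6]
 turn [-0.006  0.011 -1.502]
 shift [ 417.4 -168.6   10. ]
```

Emit:
send_rows:
  series:
    - [[0, 0, 0], [0, 0.001, -0.1365], 30]
    - [[0, 0, 0], [0, 0.001, -0.1365], 30]
    - [[0, 0, 0], [0, 0.001, -0.1365], 30]
    - [[0, 0, 0], [0, 0.001, -0.1365], 30]
    - [[0, 0, 0], [0, 0.001, -0.1365], 30]
    - [[0, 0, 0], [0, 0.001, -0.1365], 30]
    - [[0, 0, 0], [0, 0.001, -0.1365], 30]
    - [[0, 0, 0], [0, 0.001, -0.1365], 30]

```text
clock: 35.0
position: [447.3, -15.0, 174.1]
ee_rot: [-0.521, 0.854, 0.001, -0.005]
contact_force: [-0.7, 0.5, -1.5]
gripper_width: 43.3
grasp_force: 60.9
```

Emit:
send_rows:
  series:
    - [[0, 0, 0], [0, 0.001, -0.1365], 30]
    - [[0, 0, 0], [0, 0.001, -0.1365], 30]
    - [[0, 0, 0], [0, 0, -0.1365], 30]
    - [[0, 0, 0], [0, 0, 0], 30]

```text
clock: 35.4
position: [447.4, -15.0, 174.1]
ee_rot: [-0.681, 0.732, 0.001, -0.005]
contact_force: [-0.1, -0.4, -0.8]
gripper_width: 43.4
grasp_force: 61.0
```

```bash
python3 -c "
from h import *
go((590.0,-442.4,172),176)"
```

```text
t 35.4 at [447.4 -15.  174.1] yaw 175.9 j [ 0.33  0.14 -0.49  0.   -0.95 -0.41] w 43.4 gf 61.0 F [-0.1 -0.4 -0.8]
 turn [ 0.009 -0.006 -0.002]
 shift [ 416.4 -172.     2.1]
```

Emit:
send_rows:
  series:
    - [[41.6, -17.2, 0], [0.009, -0.006, -0.002], 30]
    - [[41.6, -17.2, 0], [0, 0, 0], 30]
    - [[41.6, -17.2, 0], [0, 0, 0], 30]
    - [[41.6, -17.2, 0], [0, 0, 0], 30]
    - [[41.6, -17.2, 0], [0, 0, 0], 30]
    - [[41.6, -17.2, 0], [0, 0, 0], 30]
    - [[41.6, -17.2, 0], [0, 0, 0], 30]
    - [[41.6, -17.2, 0], [0, 0, 0], 30]

```text
clock: 36.2
position: [562.1, -358.2, 174.4]
ee_rot: [-0.681, 0.733, -0.0, 0.0]
contact_force: [1.6, -0.0, -0.7]
gripper_width: 43.5
grasp_force: 61.0
```

Emit:
send_rows:
  series:
    - [[41.6, -17.2, 0], [0, 0, 0], 30]
    - [[41.6, -17.2, 0], [0, 0, 0], 30]
    - [[0, 0, 0], [0, 0, 0], 30]
    - [[0, 0, 0], [0, 0, 0], 30]

```text
clock: 36.6
position: [589.9, -442.5, 172.9]
ee_rot: [-0.681, 0.733, 0.001, -0.0]
contact_force: [-0.4, 0.1, -1.0]
gripper_width: 43.3
grasp_force: 61.2
```

```bash
python3 -c "
from h import *
go((590.0,-442.4,33),176)"
```

```text
t 36.6 at [ 589.9 -442.5  172.9] yaw 175.8 j [-0.43  0.62  0.25 -0.   -1.21  0.35] w 43.3 gf 61.2 F [-0.4  0.1 -1. ]
 turn [ 0.001  0.001 -0.004]
 shift [-1.000e-01 -1.000e-01  1.399e+02]
```

Emit:
send_rows:
  series:
    - [[0, 0, 40], [0, 0, 0], 30]
    - [[0, 0, 40], [0, 0, 0], 30]
    - [[0, 0, 40], [0, 0, 0], 30]
    - [[0, 0, 16], [0, 0, 0], 30]
    - [[0, 0, 3], [0, 0, 0], 30]
    - [[0, 0, 0], [0, 0, 0], 58]
    - [[0, 0, 0], [0, 0, 0], 58]
    - [[0, 0, 0], [0, 0, 0], 58]

```text
clock: 37.4
position: [592.3, -442.7, 39.0]
ee_rot: [-0.682, 0.731, -0.003, 0.001]
contact_force: [-0.3, -0.4, 0.8]
gripper_width: 57.7
grasp_force: 0.0
```

Emit:
send_rows:
  series:
    - [[0, 0, -40], [0, 0, 0], 58]
    - [[0, 0, -40], [0, 0, 0], 70]
    - [[0, 0, -40], [0, 0, 0], 85]
    - [[0, 0, -40], [0, 0, 0], 85]
    - [[0, 0, 0], [0, 0, 0], 85]

```text
clock: 37.9
position: [593.7, -444.3, 206.8]
ee_rot: [-0.682, 0.731, -0.009, 0.002]
contact_force: [-0.6, 0.1, 0.5]
gripper_width: 84.8
grasp_force: 0.0
```

```bash
python3 -c "
from h import *
go((436.8,-392.1,200),205)"
```

```text
t 37.9 at [ 593.7 -444.3  206.8] yaw 176.1 j [-0.42  0.59  0.29  0.   -1.25  0.35] w 84.8 gf 0.0 F [-0.6  0.1  0.5]
 turn [-0.014 -0.013 -0.505]
 shift [-113.7  120.1    6.8]
```

Emit:
send_rows:
  series:
    - [[0, 0, 0], [-0.004, -0.004, -0.126], 85]
    - [[0, 0, 0], [-0.004, -0.003, -0.126], 85]
    - [[0, 0, 0], [-0.003, -0.003, -0.126], 85]
    - [[0, 0, 0], [-0.003, -0.003, -0.127], 85]
    - [[-37, 40, 2], [0, 0, 0], 85]
    - [[-38, 40, 2], [0, 0, 0], 85]
    - [[-38, 40, 2], [0, 0, 0], 85]
    - [[0, 0, 0], [0, 0, 0], 85]

```text
clock: 38.7
position: [441.1, -391.7, 193.0]
ee_rot: [0.842, -0.539, -0.012, -0.001]
contact_force: [0.7, -0.1, 1.0]
gripper_width: 85.0
grasp_force: 0.0
```

```bash
python3 - <<'E'
from h import *
go((436.8,-392.1,32),205)
ci=camera_info("wrist"); im=get_image("wrist"); print("cam",(-ci["R"].T@ci["t"]).round())
c=w2px(ci,(436.8,-392.1,62))[0]
for z in(62,85):blob(im,ci,c,z,z)
x0=int(min(max(c[0]-100,0),440));y0=int(min(max(c[1]-100,0),280))
E
```

```text
t 38.7 at [ 441.1 -391.7  193. ] yaw -155.2 j [-0.45  0.37 -0.12 -0.   -1.11  0.89] w 85.0 gf 0.0 F [ 0.7 -0.1  1. ]
 turn [ 0.012  0.021 -0.003]
 shift [ -1.5   4.  161. ]
cam [ 478. -468.  334.]
62 px box [ 294  184   61   67 3467] rect c [ 440.4 -396.2] size [42.2 49. ] ang 28.5
85 px box [ 294  184   61   67 3467] rect c [ 443.5 -402.2] size [38.6 44.9] ang 28.5
```

```bash
python3 -c "
from h import *
go((440.3,-395.8,34),208)"
```

```text
t 38.75 at [ 445.1 -393.8  194.5] yaw -155.1 j [-0.45  0.37 -0.11 -0.   -1.11  0.89] w 84.9 gf 0.0 F [ 1.2  0.9 -0.2]
 turn [ 0.009  0.015 -0.055]
 shift [ -0.5   5.2 160.5]
```

Emit:
send_rows:
  series:
    - [[-0.5, 5, 0], [0.009, 0.015, -0.055], 85]
    - [[0, 0, 40], [0, 0, 0], 85]
    - [[0, 0, 40], [0, 0, 0], 85]
    - [[0, 0, 30], [0, 0, 0], 85]
    - [[0, 0, 0], [0, 0, 0], 85]

```text
clock: 39.25
position: [442.5, -395.5, 79.6]
ee_rot: [0.857, -0.515, -0.003, -0.0]
contact_force: [-1.3, -0.3, 0.1]
gripper_width: 85.0
grasp_force: 0.0
```

```bash
python3 -c "
from h import *
go((440.3,-395.8,34),208)"
```

```text
t 39.25 at [ 442.5 -395.5   79.6] yaw -151.9 j [-0.46  0.48 -0.26 -0.   -0.84  0.95] w 85.0 gf 0.0 F [-1.3 -0.3  0.1]
 turn [0.003 0.006 0.001]
 shift [-0.8  2.1 45.6]
```

Emit:
send_rows:
  series:
    - [[0, 2, 25], [0.003, 0.006, 0], 85]
    - [[0, 0, 20], [0, 0, 0], 85]
    - [[0, 0, 0], [0, 0, 0], 60]
    - [[0, 0, 0], [0, 0, 0], 52]
    - [[0, 0, 0], [0, 0, 0], 46]
    - [[0, 0, 0], [0, 0, 0], 40]
    - [[0, 0, 0], [0, 0, 0], 30]
    - [[0, 0, 0], [0, 0, 0], 30]

```text
clock: 40.05
position: [443.7, -398.5, 40.7]
ee_rot: [0.858, -0.514, 0.006, 0.0]
contact_force: [-0.9, -0.8, 6.6]
gripper_width: 42.7
grasp_force: 63.2
```

Emit:
send_rows:
  series:
    - [[0, 0, 0], [0, 0, 0], 30]
    - [[0, 0, 0], [0, 0, 0], 30]
    - [[0, 0, -40], [0, 0, 0], 30]
    - [[0, 0, -40], [0, 0, 0], 30]
    - [[0, 0, -40], [0, 0, 0], 30]
    - [[0, 0, -20], [0, 0, 0], 30]
    - [[0, 0, 0], [0, 0, 0], 30]

```text
clock: 40.75
position: [443.0, -398.0, 182.8]
ee_rot: [0.858, -0.514, 0.008, 0.0]
contact_force: [0.5, -0.4, -0.3]
gripper_width: 42.9
grasp_force: 62.5
```

```bash
python3 -c "
from h import *
go((594.2,-382.5,175),176)"
```

```text
t 40.75 at [ 443.  -398.   182.8] yaw -151.9 j [-0.46  0.37 -0.15  0.   -1.04  0.95] w 42.9 gf 62.5 F [ 0.5 -0.4 -0.3]
 turn [-0.011 -0.011  0.561]
 shift [ -26.  -149.8    7.8]
```

Emit:
send_rows:
  series:
    - [[0, 0, 0], [-0.003, -0.003, 0.14], 30]
    - [[0, 0, 0], [-0.003, -0.003, 0.14], 30]
    - [[0, 0, 0], [-0.003, -0.003, 0.14], 30]
    - [[0, 0, 0], [-0.002, -0.002, 0.141], 30]
    - [[-6.5, -37.4, 2], [0, 0, 0], 30]
    - [[-6.5, -37.4, 2], [0, 0, 0], 30]
    - [[-6.5, -37.5, 2], [0, 0, 0], 30]
    - [[-6.5, -37.5, 2], [0, 0, 0], 30]

```text
clock: 41.55
position: [593.0, -380.8, 167.4]
ee_rot: [-0.682, 0.732, 0.006, -0.001]
contact_force: [0.3, -1.0, -0.8]
gripper_width: 42.8
grasp_force: 62.4
```

Emit:
send_rows:
  series:
    - [[0, 0, 0], [0, 0, 0], 30]
    - [[0, 0, 0], [0, 0, 0], 30]

```text
clock: 41.75
position: [592.0, -380.6, 166.5]
ee_rot: [-0.682, 0.731, 0.006, -0.002]
contact_force: [-0.2, 0.2, -1.2]
gripper_width: 42.7
grasp_force: 62.4
```

```bash
python3 -c "
from h import *
go((594.2,-382.5,46),176)"
```

```text
t 41.75 at [ 592.  -380.6  166.5] yaw 176.0 j [-0.34  0.57  0.15 -0.   -1.16  0.27] w 42.7 gf 62.4 F [-0.2  0.2 -1.2]
 turn [ 0.012  0.006 -0.   ]
 shift [  1.8  -2.3 120.5]
```

Emit:
send_rows:
  series:
    - [[1.8, -2.3, 40], [0.012, 0.006, 0], 30]
    - [[0, 0, 40], [0, 0, 0], 30]
    - [[0, 0, 35], [0, 0, 0], 30]
    - [[0, 0, 4], [0, 0, 0], 30]
    - [[0, 0, 0], [0, 0, 0], 30]
    - [[0, 0, 0], [0, 0, 0], 58]
    - [[0, 0, 0], [0, 0, 0], 58]
    - [[0, 0, 0], [0, 0, 0], 58]

```text
clock: 42.55
position: [595.2, -383.8, 52.0]
ee_rot: [-0.682, 0.732, -0.004, 0.001]
contact_force: [0.3, -0.1, -0.2]
gripper_width: 58.1
grasp_force: 0.0
```

Emit:
send_rows:
  series:
    - [[0, 0, -40], [0, 0, 0], 58]
    - [[0, 0, -40], [0, 0, 0], 70]
    - [[0, 0, -40], [0, 0, 0], 85]
    - [[0, 0, -35], [0, 0, 0], 85]
    - [[0, 0, 0], [0, 0, 0], 85]

```text
clock: 43.05
position: [596.6, -384.8, 213.7]
ee_rot: [-0.682, 0.731, -0.009, 0.003]
contact_force: [0.4, -0.9, 0.7]
gripper_width: 84.6
grasp_force: 0.0
```

```bash
python3 -c "
from h import *
go((462.3,-293,200),205)"
```

```text
t 43.05 at [ 596.6 -384.8  213.7] yaw 176.0 j [-0.34  0.53  0.2   0.   -1.22  0.27] w 84.6 gf 0.0 F [ 0.4 -0.9  0.7]
 turn [-0.015 -0.012 -0.506]
 shift [-139.9   82.9   13.7]
```

Emit:
send_rows:
  series:
    - [[0, 0, 0], [-0.004, -0.003, -0.126], 85]
    - [[0, 0, 0], [-0.004, -0.003, -0.126], 85]
    - [[0, 0, 0], [-0.004, -0.003, -0.126], 85]
    - [[0, 0, 0], [-0.003, -0.003, -0.127], 85]
    - [[-35, 20.7, 3.4], [0, 0, 0], 85]
    - [[-35, 20.7, 3.4], [0, 0, 0], 85]
    - [[-35, 20.7, 3.4], [0, 0, 0], 85]
    - [[-35, 20.7, 3.4], [0, 0, 0], 85]

```text
clock: 43.85
position: [458.3, -290.0, 193.9]
ee_rot: [0.843, -0.538, -0.007, 0.0]
contact_force: [1.0, -0.1, 0.2]
gripper_width: 85.0
grasp_force: 0.0
```

Emit:
send_rows:
  series:
    - [[0, 0, 0], [0, 0, 0], 85]
    - [[0, 0, 0], [0, 0, 0], 85]

```text
clock: 44.05
position: [459.5, -290.6, 194.9]
ee_rot: [0.843, -0.538, -0.006, 0.0]
contact_force: [0.0, -0.1, 0.5]
gripper_width: 85.1
grasp_force: 0.0
```

```bash
python3 - <<'E'
from h import *
ci=camera_info("wrist"); im=get_image("wrist"); print("cam",(-ci["R"].T@ci["t"]).round())
c=w2px(ci,(462.3,-293,62))[0]
for z in(62,85):blob(im,ci,c,z,z)
go((462.3,-293,34),205)
E
```

```text
cam [ 495. -366.  337.]
62 px box [ 292  179   59   66 3547] rect c [ 463.8 -298.9] size [41.6 48.5] ang 24.7
85 px box [ 292  179   59   66 3547] rect c [ 466.4 -304.5] size [38.1 44.4] ang 24.7
t 44.1 at [ 460.5 -291.1  194.8] yaw -155.1 j [-0.27  0.29 -0.24 -0.   -1.06  0.7 ] w 84.8 gf 0.0 F [ 0.7 -0.9  0.1]
 turn [ 0.007  0.01  -0.002]
 shift [  2.5  -0.9 160.8]
```

Emit:
send_rows:
  series:
    - [[8, 0, 0], [0.007, 0.01, -0.002], 85]
    - [[0, 0, 40], [0, 0, 0], 85]
    - [[0, 0, 40], [0, 0, 0], 85]
    - [[0, 0, 40], [0, 0, 0], 85]
    - [[0, 0, 38], [0, 0, 0], 85]
    - [[0, 0, 0], [0, 0, 0], 85]
    - [[0, 0, 0], [0, 0, 0], 60]
    - [[0, 0, 0], [0, 0, 0], 52]

```text
clock: 44.9
position: [464.9, -299.0, 37.6]
ee_rot: [0.844, -0.537, 0.001, -0.0]
contact_force: [0.4, -0.5, 0.5]
gripper_width: 58.4
grasp_force: 0.0
```

Emit:
send_rows:
  series:
    - [[0, 0, 0], [0, 0, 0], 46]
    - [[0, 0, 0], [0, 0, 0], 40]
    - [[0, 0, 0], [0, 0, 0], 30]
    - [[0, 0, 0], [0, 0, 0], 30]
    - [[0, 0, 0], [0, 0, 0], 30]
    - [[0, 0, 0], [0, 0, 0], 30]

```text
clock: 45.5
position: [464.6, -298.7, 38.2]
ee_rot: [0.844, -0.537, 0.001, -0.0]
contact_force: [-0.1, 0.7, 6.6]
gripper_width: 43.3
grasp_force: 61.7
```

Emit:
send_rows:
  series:
    - [[0, 0, -40], [0, 0, 0], 30]
    - [[0, 0, -40], [0, 0, 0], 30]
    - [[0, 0, -40], [0, 0, 0], 30]
    - [[0, 0, -20], [0, 0, 0], 30]
    - [[0, 0, 0], [0, 0, 0], 30]

```text
clock: 46.0
position: [465.0, -298.7, 180.1]
ee_rot: [0.844, -0.537, 0.003, -0.001]
contact_force: [0.5, 0.1, -1.3]
gripper_width: 43.1
grasp_force: 61.3
```

```bash
python3 -c "
from h import *
go((597.9,-329,175),176)"
```

```text
t 46.0 at [ 465.  -298.7  180.1] yaw -155.0 j [-0.28  0.3  -0.25  0.   -1.01  0.71] w 43.1 gf 61.3 F [ 0.5  0.1 -1.3]
 turn [-0.006 -0.003  0.507]
 shift [  20.9 -134.7    5.1]
```

Emit:
send_rows:
  series:
    - [[0, 0, 0], [-0.002, -0.001, 0.127], 30]
    - [[0, 0, 0], [-0.002, -0.001, 0.127], 30]
    - [[0, 0, 0], [-0.001, -0.001, 0.127], 30]
    - [[0, 0, 0], [-0.001, 0, 0.126], 30]
    - [[5.2, -33.7, 0], [0, 0, 0], 30]
    - [[5.2, -33.7, 0], [0, 0, 0], 30]
    - [[5.2, -33.7, 0], [0, 0, 0], 30]
    - [[5.2, -33.6, 0], [0, 0, 0], 30]

```text
clock: 46.8
position: [596.3, -328.1, 172.6]
ee_rot: [-0.682, 0.732, 0.005, -0.003]
contact_force: [0.2, 0.1, -1.1]
gripper_width: 42.7
grasp_force: 61.2
```

Emit:
send_rows:
  series:
    - [[0, 0, 0], [0, 0, 0], 30]
    - [[0, 0, 0], [0, 0, 0], 30]

```text
clock: 47.0
position: [595.3, -327.8, 171.9]
ee_rot: [-0.682, 0.732, 0.006, -0.003]
contact_force: [-1.4, 0.1, -1.0]
gripper_width: 43.0
grasp_force: 61.3
```

```bash
python3 -c "
from h import *
go((597.9,-329,44),176)"
```

```text
t 47.0 at [ 595.3 -327.8  171.9] yaw 175.9 j [-0.27  0.52  0.08 -0.   -1.14  0.2 ] w 43.0 gf 61.3 F [-1.4  0.1 -1. ]
 turn [ 0.013  0.003 -0.001]
 shift [  1.1  -2.7 127.9]
```

Place it, then retreat to the start area and take a final look.

Emit:
send_rows:
  series:
    - [[1, -2.5, 40], [0.013, 0.003, 0], 30]
    - [[0, 0, 40], [0, 0, 0], 30]
    - [[0, 0, 40], [0, 0, 0], 30]
    - [[0, 0, 5], [0, 0, 0], 30]
    - [[0, 0, 0], [0, 0, 0], 30]
    - [[0, 0, 0], [0, 0, 0], 58]
    - [[0, 0, 0], [0, 0, 0], 58]
    - [[0, 0, 0], [0, 0, 0], 58]

```text
clock: 47.8
position: [599.5, -329.9, 51.9]
ee_rot: [-0.682, 0.732, -0.004, 0.002]
contact_force: [0.0, 0.4, -0.1]
gripper_width: 57.9
grasp_force: 0.0
```

Emit:
send_rows:
  series:
    - [[0, 0, -40], [0, 0, 0], 58]
    - [[0, 0, -40], [0, 0, 0], 70]
    - [[0, 0, -40], [0, 0, 0], 85]
    - [[0, 0, -40], [0, 0, 0], 85]
    - [[0, 0, 0], [0, 0, 0], 85]

```text
clock: 48.3
position: [600.9, -331.0, 219.0]
ee_rot: [-0.682, 0.731, -0.01, 0.004]
contact_force: [-0.1, -0.5, 0.1]
gripper_width: 84.9
grasp_force: 0.0
```

```bash
python3 -c "
from h import *
go((240,-560,290),176)"
```

```text
t 48.3 at [ 600.9 -331.   219. ] yaw 176.0 j [-0.27  0.49  0.14  0.   -1.2   0.2 ] w 84.9 gf 0.0 F [-0.1 -0.5  0.1]
 turn [-0.02  -0.007  0.   ]
 shift [253.6 344.1 -71. ]
```

Emit:
send_rows:
  series:
    - [[25, 34, -7], [0, 0, 0], 85]
    - [[25, 34, -7], [0, 0, 0], 85]
    - [[25, 34, -7], [0, 0, 0], 85]
    - [[25, 34, -7], [0, 0, 0], 85]
    - [[25, 34, -7], [0, 0, 0], 85]
    - [[25, 34, -7], [0, 0, 0], 85]
    - [[25, 34, -7], [0, 0, 0], 85]
    - [[25, 34, -7], [0, 0, 0], 85]

```text
clock: 49.1
position: [310.5, -510.1, 265.8]
ee_rot: [-0.682, 0.732, -0.003, 0.001]
contact_force: [1.0, -0.1, 0.5]
gripper_width: 84.9
grasp_force: 0.0
```

Emit:
send_rows:
  series:
    - [[25, 34, -7], [0, 0, 0], 85]
    - [[25, 34, -7], [0, 0, 0], 85]
    - [[0, 0, 0], [0, 0, 0], 85]
    - [[0, 0, 0], [0, 0, 0], 85]

```text
clock: 49.5
position: [239.7, -554.9, 279.0]
ee_rot: [-0.681, 0.732, -0.003, 0.001]
contact_force: [-0.1, -0.1, 0.0]
gripper_width: 85.1
grasp_force: 0.0
```

```bash
python3 - <<'E'
from h import *
im=get_image("top")[:,:,::-1]; s=get_image("scene")[:,:,::-1]
a=cv2.resize(im[120:320,200:540],None,fx=2.3,fy=1.75); b=cv2.resize(s[200:360,110:400],(a.shape[1]//2+80,245))
b=cv2.copyMakeBorder(b,0,0,0,a.shape[1]-b.shape[1],0)
cv2.imwrite("pics/fin.png",np.vstack([a,b])); print(a.shape,b.shape)
E
```

```text
(350, 782, 3) (245, 782, 3)
```

View pics/fin.png

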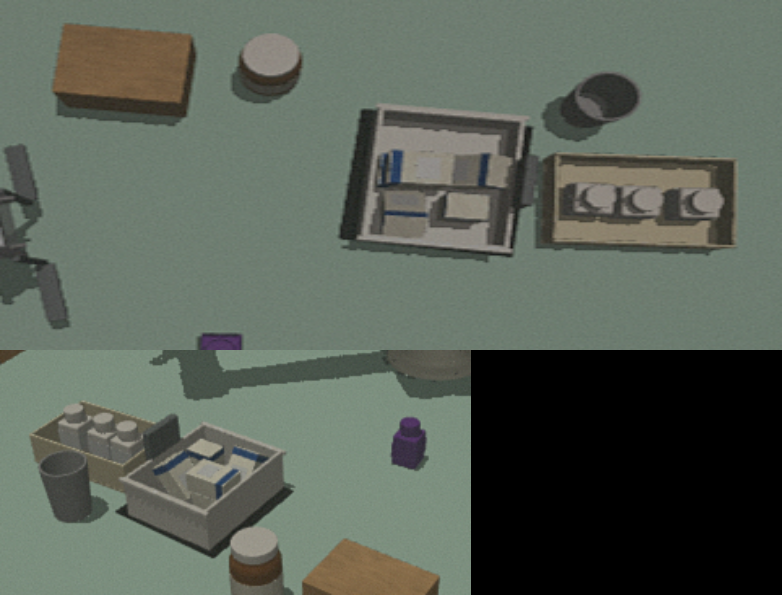

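The final picture shows the basin on the mat with the packs inside, three bottles standing in the bin at about (595,198), (640,200) and (700,202), and the bystanders in place.

```bash
python3 -c "
from bench import job_done
print(job_done())"
```

```text
the job is handed in; nothing more can be done
None
```

The job is handed in, with no score returned: the three chute packs and both stray packs are in the basin on the middle of the mat, and all three bottles are in the cream bin. The jar, pen cup, carton and purple look-alike were left alone. It took about 50 s; the one near-limit moment was about 35 N at the wrist while gripping the first bottle.

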